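# Fetch the miniature from behind the paints

## Task

Fetch the miniature from the back of the wooden paint rack, where the bottle and the two paint pots hem it in: first clear the bottle and both pots onto the flat blue tray while the miniature stays in its place, then set the miniature upright on the centre of the round white painting stand, and then put the bottle and the two pots back upright in the rack, each on the seat it came from. Knock nothing over, and leave the mouse, the brush cup and the glue bottle where they are.

Things in the scene. Friction and masses are not known exactly. Their poses are not given: they have to be found in the camera images.
- figure_center (a point): Miniature: a 26 mm skin-coloured figure fixed on top of a black upright cylindrical holder, 30 mm in diameter and 46 mm high; 73 mm high in all, 60 g. Grasp it by the holder. This point is on the holder's axis, half-way up the holder (23 mm above its foot); z is up along the axis.
- red_pot_center (a point): Red paint pot: upright cylinder 36 mm in diameter, 46 mm high, about 60 g, with a white paper band. This point is at its centre, 23 mm above its foot; z is its axis.
- yellow_pot_center (a point): Yellow paint pot, same size and shape as the red one (36 mm in diameter, 46 mm high). This point is at its centre, 23 mm above its foot; z is its axis.
- bottle_center (a point): Tall pale grey thinner bottle with a green cap and green band: straight cylinder 40 mm in diameter up to 105 mm above its foot, then a shoulder and a 22 mm wide cap; 140 mm high in all, about 140 g. In the rack it stands in the gripper's way at the pots. This point is on its axis, 70 mm above its foot; z is its axis.
- rack: Fixed wooden rack, 136 (x) by 180 (y) mm. Origin under its centre; x points from the open front to the back board (inner face x = 60 mm, 48 mm high), z up. Floor top 8 mm above the origin; side lips 18 mm high at y = +-87 mm. Things start within 3 mm of round pale seats (flat marks) at (x, y) mm: miniature (32, 0), pots (10, 36) and (10, -36) in either order, bottle (-20, 0).
- tray: Fixed flat blue tray (a plain board without rim) for parking, 250 (x) by 130 (y) mm and 6 mm thick; origin under its centre, z up, x along its long side. A thing is on it when its centre is over the board.
- stand: Fixed round white painting stand, 80 mm in diameter, flat top 12 mm above its origin, which is under its centre, z up; a thin yellow ring of 40 mm marks the centre of its top.
- mouse_center (a point): Bystander: black computer mouse, 100 by 62 by 33 mm; the point is at its centre, 16 mm up. Leave alone.
- brush_cup_center (a point): Bystander: grey cup, 80 mm in diameter and 85 mm high, with brushes standing up to 145 mm; the point is on its axis, 45 mm up. Leave alone.
- glue_center (a point): Bystander: small grey glue bottle with orange cap, 32 mm in diameter, 70 mm high; the point is at its centre, 35 mm up. Leave alone.

How it is judged:
On the way, in this order (a step that is already met when the one before it is completed fails the run):
1. The bottle and both pots stand released on the blue tray while the miniature is still at its place in the rack (x of red_pot_center in the frame of tray between -0.125 and 0.125 m and y of red_pot_center in the frame of tray between -0.065 and 0.065 m and z of each of red_pot_center, yellow_pot_center in the frame of tray below 0.034 m and linear speed of each of red_pot, yellow_pot, bottle below 0.03 m/s and angle between each of red_pot_center, yellow_pot_center, bottle_center's own z axis and vertical below 0.12 rad and contact force between the fingers and red_pot below 0.1 N and x of yellow_pot_center in the frame of tray between -0.125 and 0.125 m and y of yellow_pot_center in the frame of tray between -0.065 and 0.065 m and contact force between the fingers and yellow_pot below 0.1 N and x of bottle_center in the frame of tray between -0.125 and 0.125 m and y of bottle_center in the frame of tray between -0.065 and 0.065 m and z of bottle_center in the frame of tray below 0.081 m and contact force between the fingers and bottle below 0.1 N and distance of figure_center from where it was at the start of the episode below 0.02 m), for 0.2 s.
2. The miniature stands released on the centre of the painting stand (horizontal distance between figure_center and stand below 0.015 m and z of figure_center in the frame of stand between 0.03 and 0.04 m and linear speed of figure below 0.03 m/s and angle between figure_center's own z axis and vertical below 0.12 rad and contact force between the fingers and figure below 0.1 N), for 0.2 s.
At the end, for the whole second after the job is handed in: The miniature stands upright and released on the stand, its axis within 15 mm of the stand's centre, and the bottle and both pots stand upright (within 0.12 rad), released and at rest in the rack, each within 15 mm of where it started (all of step 2 and distance of each of red_pot_center, yellow_pot_center, bottle_center from where it was at the start of the episode below 0.015 m and linear speed of each of red_pot, yellow_pot, bottle below 0.03 m/s and angle between each of red_pot_center, yellow_pot_center, bottle_center's own z axis and vertical below 0.12 rad and contact force between the fingers and red_pot below 0.1 N and contact force between the fingers and yellow_pot below 0.1 N and contact force between the fingers and bottle below 0.1 N); the robot touches nothing.
It fails at once if a bystander is shifted by more than 20 mm (distance of any of mouse_center, brush_cup_center, glue_center from where it was at the start of the episode above 0.02 m).
It fails at once if the miniature, a pot or the bottle is knocked over (tilted more than 0.7 rad) (angle between any of red_pot_center, yellow_pot_center, bottle_center, figure_center's own z axis and vertical above 0.7 rad).
It also fails if it takes over 147 s, if anything falls off the work surface, if the arm or the gripper's body presses on something with over 40 N, if the wrist force passes 120 N, or if a joint passes its speed limit or range.

## Robot

A 6-joint arm with a two-finger parallel gripper is mounted at the origin on the work surface. World frame = base frame: x ahead of the robot, y to its left, z up, the work surface at z = 0. Lengths are in m, angles in rad, forces in N, time in s.
With the tool pointing down it reaches from about 0.225 to 0.875 m from the base axis. Payload 3.4 kg.
Tool frame: the origin (TCP) lies at the very end of the fingers, on their centre line; the grasp point (between the pads) lies 19 mm behind it; x points along the fingers, z is the direction in which the jaws open and shut, and the axes are right-handed (so a half turn about x gives the same grasp; the last joint's range is limited). The gripper opens to 85 mm and grips with 20 to 120 N. Pads are 22 mm wide; open, the fingers measure 114 mm over their backs; the gripper's body (76 mm by 85 mm) begins 54 mm behind the grasp point. The pads swing forward as they close: fully open they stand 13 mm farther back than shut.
Start: joints at [-0.121, 0.276, 1.505, -0, 1.361, -0.121], TCP at [0.575, -0, 0.231] pointing down, gripper open.
Joint ranges: [-2.89, 2.89], [-0.75, 2.08], [0.22, 2.7], [-1.18, 4.32], [0.11, 2.71], [-2.7, 2.7]. Speed limits (rad/s): [2.57, 2.57, 3.14, 3.14, 3.14, 3.14].

## Interface

Orientations are given as a unit quaternion [w, x, y, z].
In Python, from rig import manip, viewer, finder gives the robot as it stands.
- The arm moves only by the tool move_arm, never from a script. Its argument "rows" is a list of rows, each a list of 3 entries, a list of its own where there are three numbers: the shift along the tool's x, y, z in mm, then the turn about the tool's x in rad, then the finger opening in mm, from 0 to 85.4. A call has 1 to 8 rows; each row is the pose to reach, as a shift and turn from the pose measured when the call began, along the tool's axes at that moment; what a row does not reach only later rows make up. A row lasts 1/12 s, in which the tool goes at most 41.7 mm and 7.16 degrees, less where a joint would pass 70% of its speed; a pose out of reach is approached as far as the arm can. A call with a gripper value outside its range is refused whole. The fingers move at their own pace and stop on an object; "force" is the grip in N (left out, the last holds). Time passes only in rows, so rows that repeat a pose let the fingers close. It gives the time, the measured TCP pose, the force and the opening at its end, in the units of the state.
- manip.get_state(): the state, without advancing time (a new reading comes with each control period).
- viewer.get_image(name): name is "scene" or "side" or "wrist"; returns the picture (384x512x3 uint8, red, green, blue); there is no depth.
- viewer.get_calibration(name): a dict with "mtx" (3x3 intrinsics, pixels), "R" (3x3) and "t" (3): a world point X has camera coordinates R X + t. Camera axes: x right, y down, z forward; pixel columns grow to the right and rows downward; lengths in m; the calibration is good to about 2 mm. A picture is of the moment at which its call begins: read the wrist's pose just before it. get_calibration takes no time and is no camera call; for the wrist camera it gives the pose at the moment of the call.
- manip.sign_off(): hands the job in, once; it reports no verdict.
Trained networks look in the newest picture that a camera, given by its name, has taken for a name from the list of things; names that differ only in an ending like _2 or _b are one class to them, and where a whole thing is asked for, a point or a joint stands for the part that bears it (a point fixed in the world has none). Each returns a list of dicts, best first, with "score" (0 to 1); they miss things now and then, are a little off and sometimes report something else, mostly with a low value. They report only what shows in the picture. A call takes as long as a camera call.
- finder.look_for(target, camera): "centre" ([column, row] in pixels, amid what is visible of it).
- finder.trace(target, camera): "mask" (384x512 bool, what is visible of it) and "centre" ([column, row] in pixels, amid what is visible of it).
The state is a dict: "clock": time; "qpos": joint angles; "qd": joint speeds; "effort": joint torques, N m; "position": TCP position; "ee_rot": TCP orientation; "contact_force": force on the tool from outside, world axes, zero at the start; "moment": the same for the moment, N m; "width": finger opening in m.
Only numpy, scipy, OpenCV 4.12 (cv2) and the standard library are available. Lean on these libraries where they do the work, as an engineer would, in place of code of your own. Each camera call takes 0.05 s, during which the arm holds its last target.

## Working session

There is one attempt and no reset: what is moved stays moved. The work goes in short steps, Python scripts to look and compute and a tool call to move; the robot and the scene stay as the last step left them, time stands still between calls to the robot, and variables do not carry over. Pictures are saved under pics/ and viewed, and the job is handed in when it is done.

Besides the shell and the picture viewer there is one more tool, called after "Emit:" by a JSON object that holds its "fn" and its "kwargs". move_arm: Moves the arm, as the interface text tells. Its arguments: {"type":"object","properties":{"rows":{"type":"array"},"force":{"type":"number"}},"required":["rows"]}

```bash
ls; mkdir -p pics; python3 - <<'E'
from rig import manip, viewer, finder
import cv2
print(manip.get_state())
for n in ("scene","side","wrist"):
    im=viewer.get_image(n); cv2.imwrite(f"pics/a_{n}.png",im[:,:,::-1]); print(n,viewer.get_calibration(n))
E
```

```text
pics
{'clock': 0.0, 'qpos': array([-1.21008553e-01,  2.76635232e-01,  1.50613706e+00, -9.22162487e-07,
        1.36067484e+00, -1.21013585e-01]), 'qd': array([ 0.00049822,  0.00029857, -0.00099809, -0.00218594, -0.00041352,
        0.002279  ]), 'effort': array([ 6.20495921e-04, -4.16768074e+01, -2.45808578e+01, -1.52056768e-04,
        1.11346930e-02,  1.69860516e-05]), 'position': array([5.74482091e-01, 5.23410667e-05, 2.30415186e-01]), 'ee_rot': array([7.06455575e-01, 7.69844679e-05, 7.07757380e-01, 8.06794962e-05]), 'contact_force': array([ 1.00066951, -0.26105319, -0.19930353]), 'moment': array([-0.01204962, -0.01898301, -0.08542505]), 'width': 0.0851959434221634}
scene {'mtx': array([[423.57254602,   0.        , 256.96837437],
       [  0.        , 423.57254602, 186.63450744],
       [  0.        ,   0.        ,   1.        ]]), 'R': array([[ 0.49245116,  0.87032897, -0.0043985 ],
       [ 0.52182191, -0.29929539, -0.79882675],
       [-0.69655851,  0.39108792, -0.60154508]]), 't': array([-0.2560661 , -0.23907089,  1.37172206])}
side {'mtx': array([[353.00498826,   0.        , 253.7596211 ],
       [  0.        , 353.00498826, 191.75329873],
       [  0.        ,   0.        ,   1.        ]]), 'R': array([[-0.99311779, -0.11674094,  0.00941365],
       [-0.06296259,  0.46439022, -0.88338974],
       [ 0.09875615, -0.87790277, -0.4685445 ]]), 't': array([0.58513854, 0.11822085, 0.7495481 ])}
wrist {'mtx': array([[265.262934  ,   0.        , 255.4479452 ],
       [  0.        , 265.262934  , 188.49838127],
       [  0.        ,   0.        ,   1.        ]]), 'R': array([[ 9.99997378e-01, -1.48733934e-03, -1.74120379e-03],
       [-8.83578038e-04, -9.52087684e-01,  3.05823906e-01],
       [-2.11264261e-03, -3.05821566e-01, -9.52086502e-01]]), 't': array([-0.57328411, -0.03860212,  0.37962987])}
```

View pics/a_scene.png

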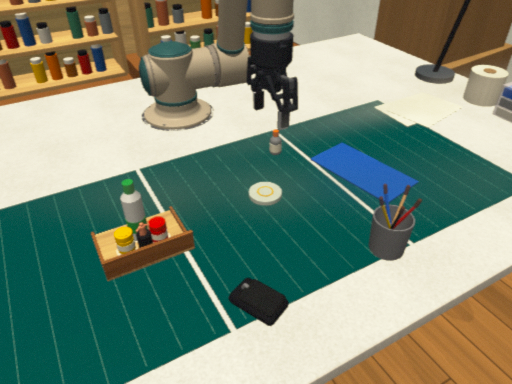

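View pics/a_side.png

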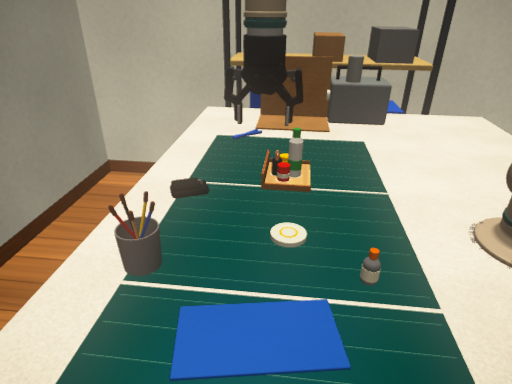

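View pics/a_wrist.png

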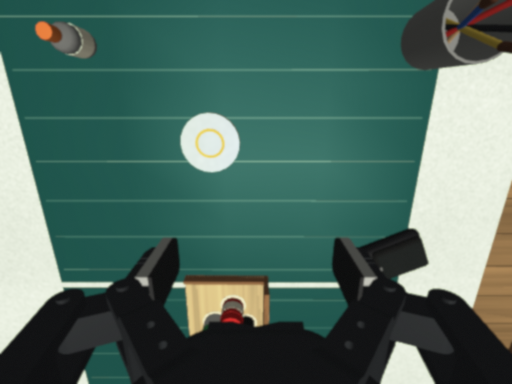

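```bash
cat > h.py <<'E'
from rig import manip, viewer, finder
import numpy as np, cv2
def ray(cal,uv):
    d=cal['R'].T@np.linalg.inv(cal['mtx'])@np.array([uv[0],uv[1],1.]); c=-cal['R'].T@cal['t']; return c,d/np.linalg.norm(d)
def onz(cal,uv,z):
    c,d=ray(cal,uv); return c+d*(z-c[2])/d[2]
def tri(rs):
    A=sum(np.eye(3)-np.outer(d,d) for c,d in rs); b=sum((np.eye(3)-np.outer(d,d))@c for c,d in rs); return np.linalg.solve(A,b)
def proj(cal,X):
    p=cal['mtx']@(cal['R']@np.asarray(X,float)+cal['t']); return p[:2]/p[2]
E
python3 - <<'E'
from h import *
import pickle
out={}
for n in ("scene","side"):
    cal=viewer.get_calibration(n); viewer.get_image(n)
    for t in "figure_center red_pot_center yellow_pot_center bottle_center rack tray stand mouse_center brush_cup_center glue_center".split():
        r=finder.trace(t,n)
        if r:
            out[n,t]=r[0]; ys,xs=np.nonzero(r[0]['mask'])
            print(n,t,round(r[0]['score'],2),np.round(r[0]['centre'],1),(xs.min(),xs.max(),ys.min(),ys.max()),len(xs))
        else: print(n,t,None)
pickle.dump(out,open('m.pkl','wb'))
print(manip.get_state()['clock'])
E
```

```text
scene figure_center 0.51 [143.1 234.3] (np.int64(135), np.int64(152), np.int64(222), np.int64(247)) 313
scene red_pot_center 0.73 [156.6 227. ] (np.int64(148), np.int64(167), np.int64(216), np.int64(241)) 369
scene yellow_pot_center 0.97 [123.1 241.7] (np.int64(114), np.int64(134), np.int64(227), np.int64(253)) 436
scene bottle_center 0.68 [128.4 204. ] (np.int64(120), np.int64(147), np.int64(179), np.int64(239)) 981
scene rack 0.62 [143.6 248.2] (np.int64(93), np.int64(193), np.int64(207), np.int64(279)) 2829
scene tray 0.68 [366.8 168.3] (np.int64(311), np.int64(415), np.int64(143), np.int64(200)) 2811
scene stand 0.58 [262.8 194.4] (np.int64(249), np.int64(279), np.int64(181), np.int64(204)) 603
scene mouse_center 0.61 [261.5 298.7] (np.int64(228), np.int64(287), np.int64(278), np.int64(325)) 1713
scene brush_cup_center 0.85 [389.6 229.7] (np.int64(368), np.int64(419), np.int64(185), np.int64(260)) 2169
scene glue_center 0.47 [277.1 143.8] (np.int64(269), np.int64(280), np.int64(129), np.int64(154)) 237
side figure_center 0.42 [274.7 158.3] (np.int64(272), np.int64(280), np.int64(
[... 236 characters left out ...]
de bottle_center 0.92 [292.6 153.1] (np.int64(287), np.int64(302), np.int64(128), np.int64(176)) 606
side rack 0.96 [285.  186.5] (np.int64(261), np.int64(309), np.int64(152), np.int64(190)) 798
side tray 0.77 [255.3 339. ] (np.int64(169), np.int64(350), np.int64(299), np.int64(380)) 11979
side stand 0.66 [282.9 232.7] (np.int64(270), np.int64(306), np.int64(222), np.int64(246)) 736
side mouse_center 0.66 [186.6 187.4] (np.int64(170), np.int64(208), np.int64(177), np.int64(197)) 644
side brush_cup_center 0.74 [136.9 240.4] (np.int64(109), np.int64(161), np.int64(191), np.int64(275)) 2573
side glue_center 0.58 [286.6 233.7] (np.int64(270), np.int64(305), np.int64(222), np.int64(246)) 709
1.25
```

```bash
python3 - <<'E'
from h import *
cs={n:viewer.get_calibration(n) for n in("scene","side","wrist")}
f=lambda n,uv,z:np.round(onz(cs[n],uv,z),3)
print("stand",f("scene",(265,191),.012),f("side",(289,233),.012),f("wrist",(210,142),.012))
print("tray corners scene",[f("scene",p,.006) for p in[(346,145),(312,158),(385,198),(416,180)]])
print("tray corners side",[f("side",p,.006) for p in[(184,307),(329,301),(343,366),(175,371)]])
print("cap top",f("scene",(127,182),.148),f("side",(297,130),.148))
print("yellow top",f("scene",(123,231),.054),"red",f("scene",(157,219),.054),f("side",(284,165),.054))
print("rack corners z0 ",f("scene",(107,274),0),f("scene",(194,246),0),f("scene",(93,235),.018))
print("mouse",f("scene",(260,300),.016),"cup",f("scene",(390,240),.03),f("side",(140,245),.04),"glue",f("scene",(275,145),.03),f("side",(371,268),.03))
E
```

```text
stand [0.512 0.027 0.012] [0.509 0.03  0.012] [0.513 0.029 0.012]
tray corners scene [array([0.435, 0.337, 0.006]), array([0.442, 0.215, 0.006]), array([0.67 , 0.264, 0.006]), array([0.654, 0.382, 0.006])]
tray corners side [array([0.675, 0.26 , 0.006]), array([0.435, 0.216, 0.006]), array([0.424, 0.338, 0.006]), array([0.654, 0.374, 0.006])]
cap top [ 0.506 -0.281  0.148] [ 0.503 -0.269  0.148]
yellow top [ 0.531 -0.314  0.054] red [ 0.53  -0.243  0.054] [ 0.533 -0.241  0.054]
rack corners z0  [ 0.575 -0.368  0.   ] [ 0.588 -0.19   0.   ] [ 0.47  -0.367  0.018]
mouse [ 0.788 -0.145  0.016] cup [0.798 0.152 0.03 ] [0.792 0.149 0.04 ] glue [0.369 0.142 0.03 ] [0.358 0.149 0.03 ]
```

Emit:
{"fn": "move_arm", "kwargs": {"rows": [[[0,-30,-8],0,85],[[0,-60,-16],0,85],[[0,-90,-24],0,85],[[0,-120,-32],0,85],[[0,-150,-40],0,85],[[0,-180,-48],0,85],[[0,-200,-55],0,85],[[0,-200,-55],0,85]]}}

```text
clock: 1.92
position: [0.5189, -0.204, 0.2313]
ee_rot: [0.707, 0.001, 0.707, -0.002]
contact_force: [1.2, 0.1, 0.0]
width: 0.0849
```

```bash
python3 - <<'E'
from h import *
print(manip.get_state()['position'])
im=viewer.get_image("wrist");cv2.imwrite("pics/b.png",im[:,:,::-1]); c=im[130:384,150:380];cv2.imwrite("pics/b2.png",cv2.resize(c[:,:,::-1],None,fx=2.3,fy=2.3,interpolation=2))
for t in ["figure_center","red_pot_center","yellow_pot_center","bottle_center","rack"]:
    r=finder.trace(t,"wrist")
    for q in r[:1]:
        ys,xs=np.nonzero(q['mask']);print(t,round(q['score'],2),q['centre'],xs.min(),xs.max(),ys.min(),ys.max())
E
```

```text
[ 0.51891454 -0.20403166  0.23127497]
figure_center 0.8 [282.6, 222.4] 272 295 204 240
red_pot_center 0.79 [267.5, 195.1] 255 282 178 213
yellow_pot_center 0.64 [268.3, 245.2] 260 279 223 259
bottle_center 0.87 [244.6, 239.4] 227 260 200 275
rack 0.72 [280.2, 189.8] 211 314 150 279
```

View pics/b2.png

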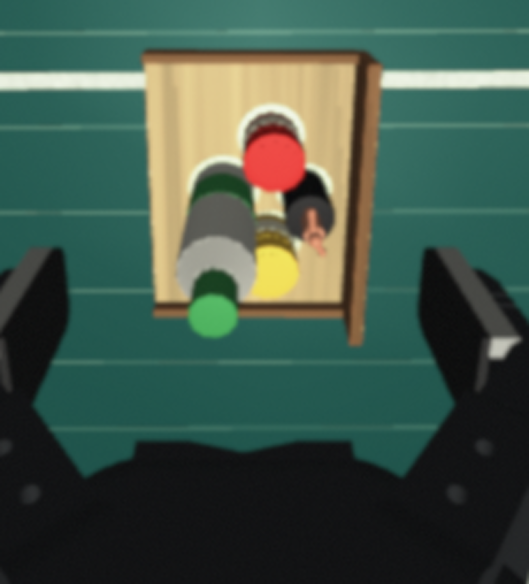

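```bash
python3 - <<'E'
from h import *
c=viewer.get_calibration("wrist")
g=lambda u,v,z:np.round(onz(c,(150+u/2.3,130+v/2.3),z),4)
print("cap",g(213,317,.148)); print("red",g(274,163,.054)); print("yel",g(270,272,.054)); print("holder top",g(309,216,.054))
print("shoulder edge L/R",g(177,265,.113),g(257,265,.113))
print("lip far out corners L,R", g(145,52,.018), g(362,52,.018)); print("near lip L,R",g(154,316,.018),g(345,316,.018))
print("board top outer far/near",g(381,66,.048),g(362,345,.048)); print("seat bottle/red far edge",g(222,157,.008),g(271,102,.008))
E
```

```text
cap [ 0.5068 -0.2747  0.148 ]
red [ 0.537  -0.2395  0.054 ]
yel [ 0.5357 -0.3082  0.054 ]
holder top [ 0.5575 -0.2719  0.054 ]
shoulder edge L/R [ 0.4879 -0.2697  0.113 ] [ 0.5264 -0.2697  0.113 ]
lip far out corners L,R [ 0.4623 -0.1836  0.018 ] [ 0.5894 -0.1836  0.018 ]
near lip L,R [ 0.4596 -0.3631  0.018 ] [ 0.5886 -0.3631  0.018 ]
board top outer far/near [ 0.5942 -0.1859  0.048 ] [ 0.5946 -0.3638  0.048 ]
seat bottle/red far edge [ 0.5063 -0.2526  0.008 ] [ 0.537  -0.2164  0.008 ]
```

Emit:
{"fn": "move_arm", "kwargs": {"rows": [[[0,-20,-4],0.12,85],[[0,-40,-8],0.24,85],[[0,-60,-12],0.36,85],[[0,-70,-12],0.48,85],[[0,-70,-12],0.6,85],[[0,-70,-12],0.72,85],[[0,-70,-12],0.84,85],[[0,-70,-12],0.96,85]]}}

```text
clock: 2.88
position: [0.5089, -0.2679, 0.2313]
ee_rot: [0.627, 0.328, 0.627, -0.327]
contact_force: [0.0, 0.1, -0.8]
width: 0.0851
```

Emit:
{"fn": "move_arm", "kwargs": {"rows": [[[0,0,0],0.12,85],[[0,0,0],0.24,85],[[0,0,0],0.36,85],[[0,0,0],0.48,85],[[0,0,0],0.6,85],[[0,0,0],0.61,85],[[0,0,0],0.61,85]]}}

```text
clock: 3.47
position: [0.5093, -0.267, 0.2313]
ee_rot: [0.5, 0.5, 0.501, -0.499]
contact_force: [-0.2, 0.5, -0.4]
width: 0.0847
```

```bash
cat >> h.py <<'E'
from scipy.spatial.transform import Rotation as Ro
def tool(X):
    s=manip.get_state(); q=s['ee_rot']; R=Ro.from_quat([q[1],q[2],q[3],q[0]]).as_matrix()
    z=R[:,2]; return np.round(R.T@(np.asarray(X)-s['position'])*1000,1), 'jaw deg',round(np.degrees(np.arctan2(z[1],z[0])),1),'pos',s['position'].round(4),'t',round(s['clock'],2),'w',round(s['width'],4),'q6',round(s['qpos'][5],2)
E
python3 -c "
from h import *
print(tool([.507,-.274,.085]))"
```

```text
(array([146.3,  -2.4,   7.2]), 'jaw deg', np.float64(-89.9), 'pos', array([ 0.5093, -0.267 ,  0.2313]), 't', 3.47, 'w', 0.0847, 'q6', np.float64(0.96))
```

Emit:
{"fn": "move_arm", "kwargs": {"rows": [[[0,-2,7],0,85],[[30,-2,7],0,85],[[60,-2,7],0,85],[[90,-2,7],0,85],[[120,-2,7],0,85],[[135,-2,7],0,85],[[135,-2,7],0,85],[[135,-2,7],0,85]]}}

```text
clock: 4.13
position: [0.5072, -0.2739, 0.0958]
ee_rot: [0.5, 0.499, 0.501, -0.499]
contact_force: [1.1, -0.1, 0.8]
width: 0.0849
```

```bash
python3 -c "
from h import *
print(tool([.507,-.274,.085]))
cv2.imwrite('pics/c.png',np.hstack([viewer.get_image('scene')[120:300,60:260],viewer.get_image('side')[80:260,180:380]])[:,:,::-1].repeat(2,0).repeat(2,1))"
```

```text
(array([10.8, -0.2,  0.1]), 'jaw deg', np.float64(-89.8), 'pos', array([ 0.5072, -0.2739,  0.0958]), 't', 4.13, 'w', 0.0849, 'q6', np.float64(0.95))
```

View pics/c.png

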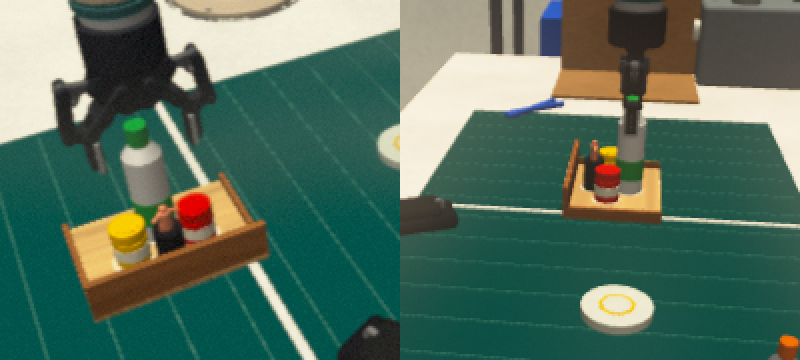

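Emit:
{"fn": "move_arm", "kwargs": {"rows": [[[10,0,0],0,85],[[10,0,0],0,30],[[10,0,0],0,30],[[10,0,0],0,30],[[10,0,0],0,30],[[10,0,0],0,30],[[10,0,0],0,30],[[10,0,0],0,30]], "force": 40}}

```text
clock: 4.9
position: [0.509, -0.2753, 0.0884]
ee_rot: [0.502, 0.5, 0.499, -0.499]
contact_force: [-0.7, -1.0, 4.1]
width: 0.039
```

Emit:
{"fn": "move_arm", "kwargs": {"rows": [[[0,0,0],0,30],[[0,0,0],0,30],[[-8,0,0],0,30],[[-25,0,0],0,30],[[-50,0,0],0,30],[[-75,0,0],0,30],[[-100,0,0],0,30],[[-120,0,0],0,30]]}}

```text
clock: 5.57
position: [0.5084, -0.2746, 0.2101]
ee_rot: [0.502, 0.5, 0.499, -0.499]
contact_force: [0.4, -0.9, -2.2]
width: 0.0391
```

```bash
python3 -c "
from h import *
print(tool([.627,.315,.23]))
cv2.imwrite('pics/d.png',np.hstack([viewer.get_image('scene')[120:300,60:260],viewer.get_image('side')[80:260,180:380]])[:,:,::-1].repeat(2,0).repeat(2,1))"
```

```text
(array([ -20.4,  120.3, -589.3]), 'jaw deg', np.float64(-89.8), 'pos', array([ 0.5084, -0.2746,  0.2101]), 't', 5.57, 'w', 0.0391, 'q6', np.float64(0.95))
```

View pics/d.png

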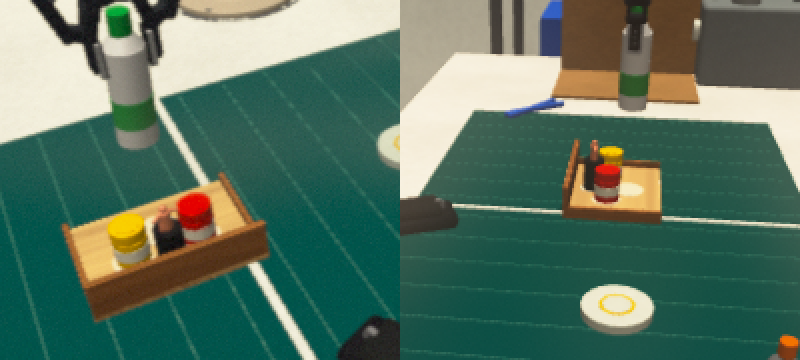

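Emit:
{"fn": "move_arm", "kwargs": {"rows": [[[-5,2,-10],0,30],[[-10,8,-35],0,30],[[-10,15,-65],0,30],[[-10,22,-100],0,30],[[-10,30,-135],0,30],[[-10,38,-170],0,30],[[-10,46,-205],0,30],[[-10,54,-240],0,30]]}}

```text
clock: 6.33
position: [0.5621, -0.0328, 0.2194]
ee_rot: [0.503, 0.5, 0.498, -0.499]
contact_force: [0.1, -0.4, -1.8]
width: 0.0388
```

```bash
python3 -c "
from h import *
print(tool([.627,.315,.22]))"
```

```text
(array([  -1.7,   65.9, -347.6]), 'jaw deg', np.float64(-89.8), 'pos', array([ 0.5621, -0.0328,  0.2194]), 't', 6.33, 'w', 0.0388, 'q6', np.float64(1.39))
```

Emit:
{"fn": "move_arm", "kwargs": {"rows": [[[0,7,-38],0,30],[[0,14,-76],0,30],[[0,21,-114],0,30],[[0,28,-152],0,30],[[0,35,-190],0,30],[[0,42,-225],0,30],[[0,49,-260],0,30],[[0,56,-290],0,30]]}}

```text
clock: 7.0
position: [0.6154, 0.2606, 0.2163]
ee_rot: [0.502, 0.498, 0.5, -0.5]
contact_force: [-0.7, -0.9, -1.8]
width: 0.0386
```

Emit:
{"fn": "move_arm", "kwargs": {"rows": [[[0,6,-30],0,30],[[0,9,-50],0,30],[[0,9,-58],0,30],[[0,9,-60],0,30],[[0,9,-60],0,30]]}}

```text
clock: 7.42
position: [0.6229, 0.3205, 0.2147]
ee_rot: [0.502, 0.497, 0.5, -0.501]
contact_force: [-0.6, -1.0, -2.3]
width: 0.0392
```

```bash
python3 - <<'E'
from h import *
print(tool([.627,.315,.0875]))
a=viewer.get_image('scene');b=viewer.get_image('side');w=viewer.get_image('wrist')
ims={'scene':a.copy(),'side':b.copy()}
# fit tray
from scipy.optimize import least_squares
for n,i in ims.items():
    i=i.astype(int); m=((i[:,:,2]>120)&(i[:,:,2]>i[:,:,0]+70)&(i[:,:,2]>i[:,:,1]+50)).astype(np.uint8)
    k,l,s,_=cv2.connectedComponentsWithStats(m); j=1+np.argmax(s[1:,4]); m=(l==j).astype(np.uint8)
    c=max(cv2.findContours(m,0,1)[0],key=cv2.contourArea); p=cv2.approxPolyDP(cv2.convexHull(c),4,True)[:,0]
    cal=viewer.get_calibration(n)
    print(n,s[j],[(tuple(q),onz(cal,q,.006)[:2].round(3)) for q in p])
cv2.imwrite('pics/e.png',np.hstack([a[40:240,270:512],b[60:384,130:400][:200]])[:,:,::-1]) 
cv2.imwrite('pics/e_s.png',b[:,:,::-1]);cv2.imwrite('pics/e_c.png',a[:,:,::-1]);cv2.imwrite('pics/e_w.png',w[:,:,::-1])
E
```

```text
(array([127.3,   4.2,   4.8]), 'jaw deg', np.float64(-89.7), 'pos', array([0.6229, 0.3205, 0.2147]), 't', 7.42, 'w', 0.0392, 'q6', np.float64(1.94))
scene [ 311  143  107   78 2752] [((np.int32(311), np.int32(158)), array([0.441, 0.212])), ((np.int32(343), np.int32(143)), array([0.422, 0.337])), ((np.int32(417), np.int32(181)), array([0.659, 0.381])), ((np.int32(390), np.int32(220)), array([0.735, 0.218]))]
side [  170   300   180    79 11652] [((np.int32(349), np.int32(364)), array([0.416, 0.333])), ((np.int32(170), np.int32(378)), array([0.657, 0.385])), ((np.int32(182), np.int32(306)), array([0.679, 0.258])), ((np.int32(326), np.int32(300)), array([0.44 , 0.214]))]
```

View pics/e_s.png

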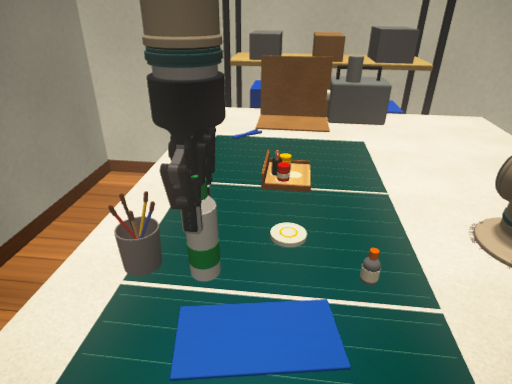

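View pics/e_w.png

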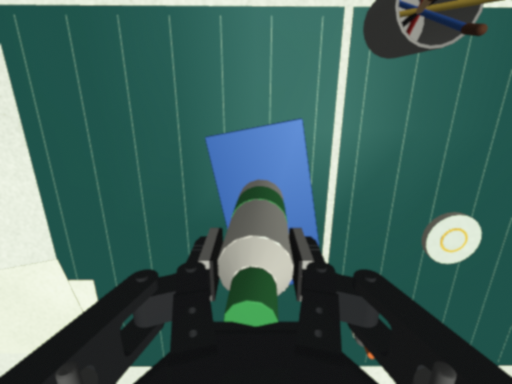

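Emit:
{"fn": "move_arm", "kwargs": {"rows": [[[20,4,-5],0,30],[[45,4,-5],0,30],[[70,4,-5],0,30],[[95,4,-5],0,30],[[112,4,-5],0,30],[[120,4,-5],0,30],[[124,4,-5],0,30],[[126,4,-5],0,30]]}}

```text
clock: 8.23
position: [0.6283, 0.3226, 0.0903]
ee_rot: [0.502, 0.499, 0.499, -0.501]
contact_force: [-0.8, 0.3, -2.1]
width: 0.0391
```

```bash
python3 - <<'E'
from h import *
print(tool([.627,.315,.0875]),manip.get_state()['contact_force'])
b=viewer.get_image('side')
cv2.imwrite('pics/f.png',cv2.resize(b[160:384,100:400],None,fx=2,fy=2)[:,:,::-1])
E
```

```text
(array([ 2.8, -1.3,  7.6]), 'jaw deg', np.float64(-89.9), 'pos', array([0.6283, 0.3226, 0.0903]), 't', 8.23, 'w', 0.0391, 'q6', np.float64(1.95)) [-0.84271143  0.28861013 -2.06676489]
```

View pics/f.png

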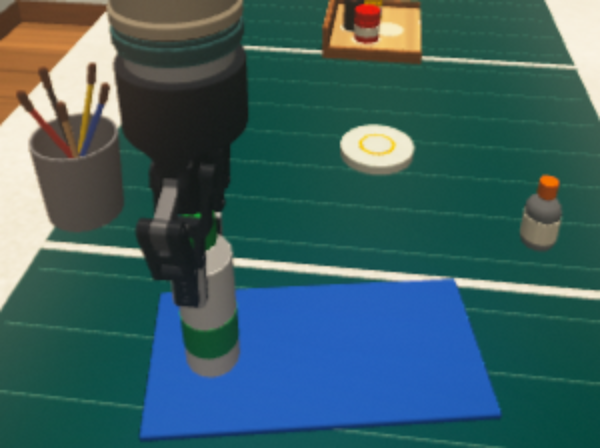

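Emit:
{"fn": "move_arm", "kwargs": {"rows": [[[1,0,0],0,30],[[2,0,0],0,30],[[3,0,0],0,30],[[4,0,0],0,30],[[4,0,0],0,30],[[4,0,0],0,30]]}}

```text
clock: 8.78
position: [0.6285, 0.323, 0.0868]
ee_rot: [0.502, 0.499, 0.499, -0.5]
contact_force: [-0.1, -0.3, -1.4]
width: 0.0393
```

Emit:
{"fn": "move_arm", "kwargs": {"rows": [[[1,0,0],0,30],[[1,0,0],0,30],[[1,0,0],0,44],[[1,0,0],0,48],[[0,0,0],0,60],[[0,0,0],0,75],[[0,0,0],0,85],[[0,0,0],0,85]]}}

```text
clock: 9.45
position: [0.6285, 0.3231, 0.0867]
ee_rot: [0.502, 0.499, 0.499, -0.5]
contact_force: [-0.1, 0.8, -1.1]
width: 0.0849
```

Emit:
{"fn": "move_arm", "kwargs": {"rows": [[[-15,0,0],0,85],[[-40,0,0],0,85],[[-70,0,0],0,85],[[-100,0,0],0,85],[[-120,0,0],0,85],[[-120,0,0],0,85]]}}

```text
clock: 9.95
position: [0.6309, 0.3248, 0.2128]
ee_rot: [0.504, 0.502, 0.497, -0.497]
contact_force: [0.5, 0.6, 0.4]
width: 0.0853
```

```bash
python3 - <<'E'
from h import *
print(tool([.537,-.2395,.2]))
b=viewer.get_image('side')
cv2.imwrite('pics/g.png',cv2.resize(b[160:384,100:400],None,fx=2,fy=2)[:,:,::-1])
E
```

```text
(array([ 12.1, -95.3, 564.1]), 'jaw deg', np.float64(-89.9), 'pos', array([0.6309, 0.3248, 0.2128]), 't', 9.95, 'w', 0.0853, 'q6', np.float64(1.95))
```

View pics/g.png

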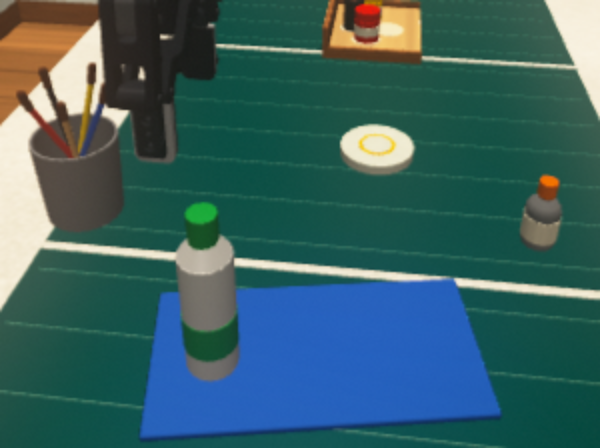

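Emit:
{"fn": "move_arm", "kwargs": {"rows": [[[-5,-5,25],-0.12,85],[[-5,-12,62],-0.24,85],[[-5,-19,100],-0.36,85],[[-5,-26,138],-0.48,85],[[-5,-33,176],-0.6,85],[[-5,-40,214],-0.72,85],[[-5,-47,252],-0.84,85],[[-5,-54,290],-0.96,85]]}}

```text
clock: 10.67
position: [0.5747, 0.0334, 0.2133]
ee_rot: [0.677, 0.21, 0.673, -0.211]
contact_force: [0.6, -0.1, 0.9]
width: 0.085
```

```bash
python3 - <<'E'
from h import *
print(tool([.537,-.2385,.2]))
E
```

```text
(array([  13.7, -245.1,  123.6]), 'jaw deg', np.float64(-34.7), 'pos', array([0.5747, 0.0334, 0.2133]), 't', 10.67, 'w', 0.085, 'q6', np.float64(0.54))
```

Emit:
{"fn": "move_arm", "kwargs": {"rows": [[[0,-30,15],-0.12,85],[[0,-62,31],-0.24,85],[[0,-94,47],-0.36,85],[[0,-126,63],-0.48,85],[[0,-158,79],-0.6,85],[[0,-185,92],-0.605,85],[[0,-190,95],-0.605,85],[[0,-190,95],-0.605,85]]}}

```text
clock: 11.33
position: [0.5436, -0.1786, 0.2117]
ee_rot: [0.708, 0.001, 0.707, -0.002]
contact_force: [-1.0, 0.3, -0.5]
width: 0.0852
```

```bash
python3 - <<'E'
from h import *
print(tool([.537,-.2385,.2]))
im=viewer.get_image("wrist"); c=im[130:384,150:380];cv2.imwrite("pics/h.png",cv2.resize(c[:,:,::-1],None,fx=2.3,fy=2.3,interpolation=2))
E
```

```text
(array([ 11.8, -59.9,  -6.4]), 'jaw deg', np.float64(-0.2), 'pos', array([ 0.5436, -0.1786,  0.2117]), 't', 11.33, 'w', 0.0852, 'q6', np.float64(-0.43))
```

View pics/h.png

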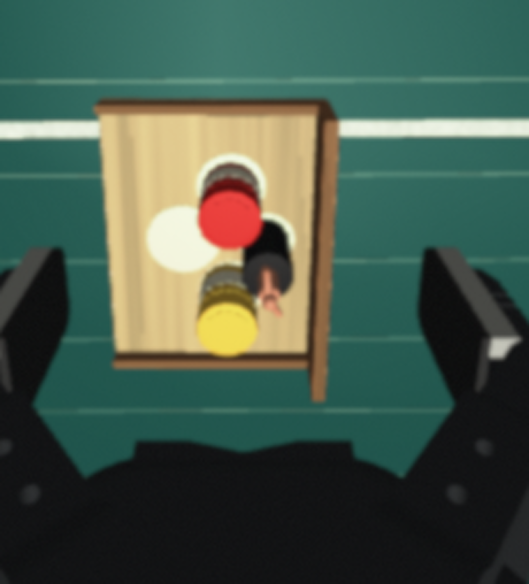

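```bash
python3 - <<'E'
from h import *
c=viewer.get_calibration("wrist")
g=lambda u,v,z:np.round(onz(c,(150+u/2.3,130+v/2.3),z),4)
print("red",g(231,220,.054)); print("yel",g(227,328,.054)); print("holder",g(267,273,.054)); print("bottle seat",g(182,240,.008)); print("board inner top far/near",g(319,104,.048),g(312,400,.048))
E
```

```text
red [ 0.5367 -0.2432  0.054 ]
yel [ 0.5337 -0.3114  0.054 ]
holder [ 0.5564 -0.2757  0.054 ]
bottle seat [ 0.5047 -0.2791  0.008 ]
board inner top far/near [ 0.5828 -0.1802  0.048 ] [ 0.5849 -0.3675  0.048 ]
```

Emit:
{"fn": "move_arm", "kwargs": {"rows": [[[10,-20,-2],0,70],[[30,-45,-5],0,60],[[55,-60,-7],0,50],[[80,-60,-7],0,50],[[92,-60,-7],0,50],[[92,-60,-7],0,50],[[92,-60,-7],0,50]]}}

```text
clock: 11.97
position: [0.5367, -0.2349, 0.1191]
ee_rot: [0.707, 0.001, 0.707, 0.0]
contact_force: [1.0, 0.8, 0.7]
width: 0.0502
```

```bash
python3 - <<'E'
from h import *
print(tool([.537,-.239,.022]))
E
```

```text
(array([97.1, -4.2,  0.3]), 'jaw deg', np.float64(-0.1), 'pos', array([ 0.5367, -0.2349,  0.1191]), 't', 11.97, 'w', 0.0502, 'q6', np.float64(-0.53))
```

Emit:
{"fn": "move_arm", "kwargs": {"rows": [[[5,-4,0],0,50],[[20,-4,0],0,50],[[35,-4,0],0,50],[[45,-4,0],0,50],[[50,-4,0],0,50],[[50,-4,0],0,50]]}}

```text
clock: 12.47
position: [0.5364, -0.2384, 0.0684]
ee_rot: [0.707, 0.001, 0.707, 0.001]
contact_force: [0.3, -0.1, -0.2]
width: 0.05
```

```bash
python3 - <<'E'
from h import *
print(tool([.537,-.239,.022]))
cv2.imwrite('pics/i.png',np.hstack([viewer.get_image('scene')[160:290,70:220],viewer.get_image('side')[110:240,210:360]])[:,:,::-1].repeat(2,0).repeat(2,1))
im=viewer.get_image("wrist");cv2.imwrite("pics/i2.png",im[:,:,::-1])
E
```

```text
(array([46.4, -0.7,  0.6]), 'jaw deg', np.float64(-0.0), 'pos', array([ 0.5364, -0.2384,  0.0684]), 't', 12.47, 'w', 0.05, 'q6', np.float64(-0.54))
```

View pics/i.png

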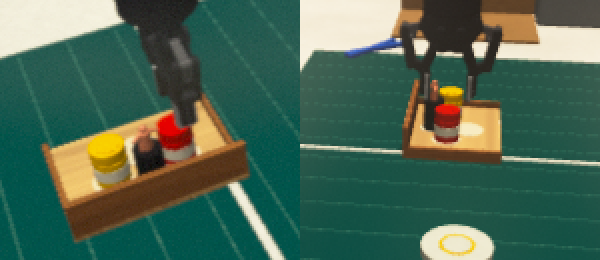

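View pics/i2.png

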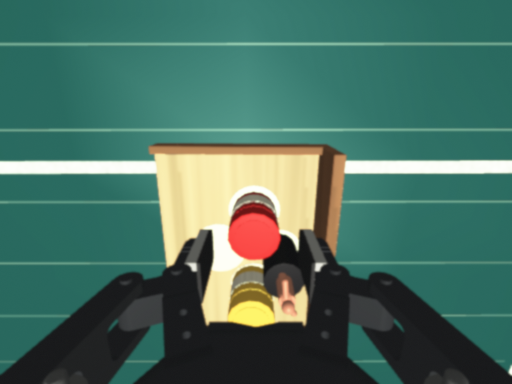

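Emit:
{"fn": "move_arm", "kwargs": {"rows": [[[8,-1,0],0,50],[[18,-1,0],0,50],[[28,-1,0],0,50],[[36,-1,0],0,50],[[42,-1,0],0,50],[[45,-1,0],0,50],[[45,-1,0],0,50]]}}

```text
clock: 13.2
position: [0.5368, -0.2397, 0.0237]
ee_rot: [0.707, 0.001, 0.707, 0.0]
contact_force: [-0.4, 0.5, 0.2]
width: 0.0499
```

```bash
python3 - <<'E'
from h import *
print(tool([.537,-.239,.022]))
im=viewer.get_image("wrist");cv2.imwrite("pics/j.png",im[:,:,::-1])
E
```

```text
(array([1.7, 0.7, 0.2]), 'jaw deg', np.float64(-0.1), 'pos', array([ 0.5368, -0.2397,  0.0237]), 't', 13.2, 'w', 0.0499, 'q6', np.float64(-0.54))
```

View pics/j.png

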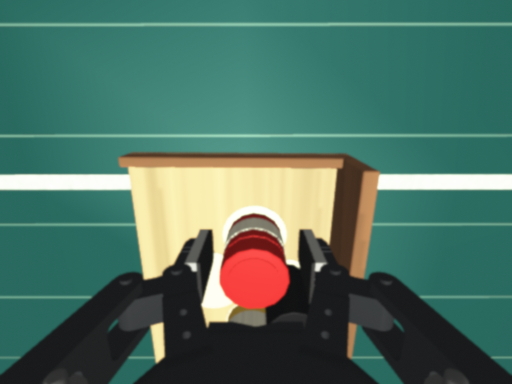

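Centred on the pot, no contact force. Close and lift straight up.

Emit:
{"fn": "move_arm", "kwargs": {"rows": [[[0,0,0],0,25],[[0,0,0],0,25],[[0,0,0],0,25],[[0,0,0],0,25],[[0,0,0],0,25]], "force": 30}}

```text
clock: 13.67
position: [0.5374, -0.2401, 0.0246]
ee_rot: [0.708, 0.001, 0.707, 0.0]
contact_force: [1.0, -0.7, 0.8]
width: 0.0354
```

Emit:
{"fn": "move_arm", "kwargs": {"rows": [[[-5,0,0],0,25],[[-15,0,0],0,25],[[-35,0,0],0,25],[[-60,0,0],0,25],[[-85,0,0],0,25],[[-110,0,0],0,25],[[-130,0,0],0,25],[[-140,0,0],0,25]]}}

```text
clock: 14.33
position: [0.5386, -0.241, 0.1687]
ee_rot: [0.709, -0.0, 0.705, -0.001]
contact_force: [0.1, -0.2, -1.0]
width: 0.035
```

```bash
python3 - <<'E'
from h import *
print(tool([.549,.298,.165]))
cv2.imwrite('pics/k.png',np.hstack([viewer.get_image('scene')[120:290,70:220],viewer.get_image('side')[70:240,210:360]])[:,:,::-1].repeat(2,0).repeat(2,1))
E
```

```text
(array([  2.7, 539. ,   9.9]), 'jaw deg', np.float64(-0.1), 'pos', array([ 0.5386, -0.241 ,  0.1687]), 't', 14.33, 'w', 0.035, 'q6', np.float64(-0.54))
```

View pics/k.png

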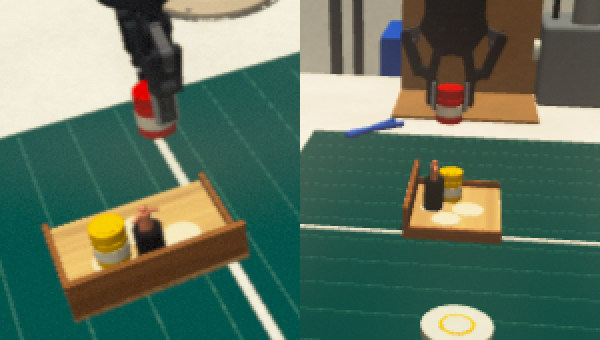

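Emit:
{"fn": "move_arm", "kwargs": {"rows": [[[0,10,0],0,25],[[0,35,-2],0,25],[[0,70,-8],0,25],[[0,107,-14],0,25],[[0,144,-20],0,25],[[0,181,-26],0,25],[[0,218,-32],0,25],[[0,255,-38],0,25]]}}

```text
clock: 15.1
position: [0.4984, 0.0165, 0.165]
ee_rot: [0.708, 0.0, 0.706, -0.001]
contact_force: [0.6, 0.7, -0.5]
width: 0.0349
```

```bash
python3 - <<'E'
from h import *
print(tool([.455,.2785,.165]))
E
```

```text
(array([ -0.3, 261.9, -43.8]), 'jaw deg', np.float64(-0.1), 'pos', array([0.4984, 0.0165, 0.165 ]), 't', 15.1, 'w', 0.0349, 'q6', np.float64(-0.1))
```

Emit:
{"fn": "move_arm", "kwargs": {"rows": [[[0,35,-6],0,25],[[0,72,-12],0,25],[[0,109,-18],0,25],[[0,146,-24],0,25],[[0,183,-30],0,25],[[0,218,-36],0,25],[[0,245,-41],0,25],[[0,262,-44],0,25]]}}

```text
clock: 15.77
position: [0.4521, 0.2815, 0.1629]
ee_rot: [0.706, -0.001, 0.708, 0.0]
contact_force: [0.5, 0.3, -0.6]
width: 0.0352
```

Emit:
{"fn": "move_arm", "kwargs": {"rows": [[[0,0,0],0,25],[[20,0,0],0,25],[[45,0,0],0,25],[[70,0,0],0,25],[[95,0,0],0,25],[[115,0,0],0,25],[[125,0,0],0,25],[[130,0,0],0,25]]}}

```text
clock: 16.43
position: [0.4498, 0.2801, 0.0305]
ee_rot: [0.705, -0.001, 0.71, -0.001]
contact_force: [0.4, -0.6, -0.8]
width: 0.035
```

```bash
python3 - <<'E'
from h import *
print(tool([.455,.2785,.0226]))
b=viewer.get_image('side')
cv2.imwrite('pics/l.png',cv2.resize(b[160:384,100:400],None,fx=2,fy=2)[:,:,::-1])
E
```

```text
(array([ 7.9, -1.6,  5.2]), 'jaw deg', np.float64(0.0), 'pos', array([0.4498, 0.2801, 0.0305]), 't', 16.43, 'w', 0.035, 'q6', np.float64(0.42))
```

View pics/l.png

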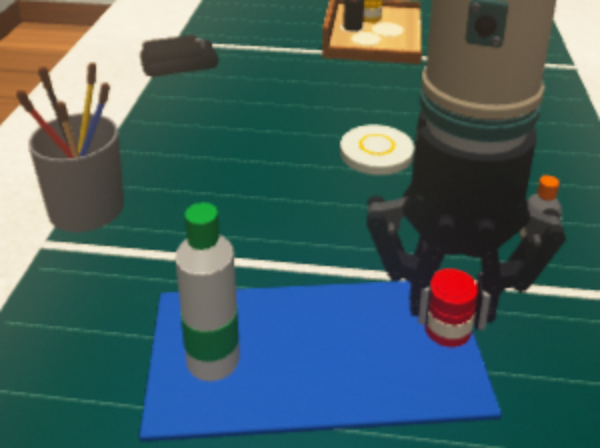

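Emit:
{"fn": "move_arm", "kwargs": {"rows": [[[2,0,5],0,25],[[5,0,5],0,25],[[7,0,5],0,25],[[8,0,5],0,25],[[8,0,5],0,25],[[8,0,5],0,38],[[8,0,5],0,42],[[8,0,5],0,50]]}}

```text
clock: 17.15
position: [0.4555, 0.2805, 0.0231]
ee_rot: [0.705, -0.001, 0.709, -0.001]
contact_force: [0.4, -0.4, -0.1]
width: 0.0494
```

Emit:
{"fn": "move_arm", "kwargs": {"rows": [[[0,0,0],0,50],[[-10,0,0],0,50],[[-30,0,0],0,50],[[-60,0,0],0,50],[[-90,0,0],0,50],[[-120,0,0],0,50],[[-145,0,0],0,50]]}}

```text
clock: 17.73
position: [0.4566, 0.281, 0.1712]
ee_rot: [0.706, -0.001, 0.708, -0.0]
contact_force: [0.5, -0.5, -0.0]
width: 0.0496
```

```bash
python3 - <<'E'
from h import *
print(tool([.535,-.312,.165]))
b=viewer.get_image('side')
cv2.imwrite('pics/m.png',cv2.resize(b[160:384,100:400],None,fx=2,fy=2)[:,:,::-1])
E
```

```text
(array([   6.7, -593.1,   77.9]), 'jaw deg', np.float64(0.0), 'pos', array([0.4566, 0.281 , 0.1712]), 't', 17.73, 'w', 0.0496, 'q6', np.float64(0.42))
```

View pics/m.png

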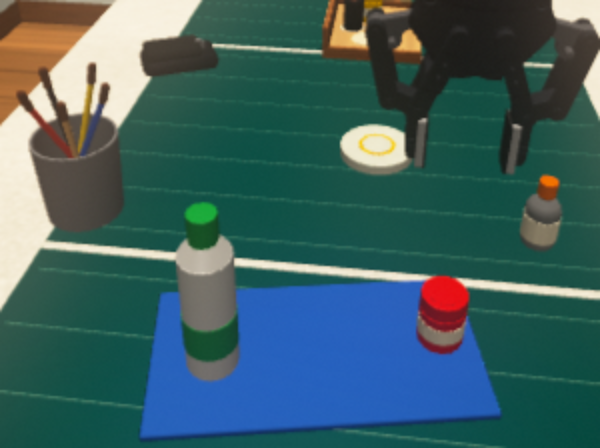

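Emit:
{"fn": "move_arm", "kwargs": {"rows": [[[0,-30,4],0,50],[[0,-70,9],0,50],[[0,-110,14],0,50],[[0,-150,20],0,50],[[0,-190,25],0,50],[[0,-230,30],0,50],[[0,-270,35],0,50],[[0,-310,40],0,50]]}}

```text
clock: 18.45
position: [0.4995, -0.0295, 0.1762]
ee_rot: [0.709, 0.001, 0.705, 0.001]
contact_force: [1.3, -0.2, -0.5]
width: 0.05
```

```bash
python3 - <<'E'
from h import *
print(tool([.535,-.312,.165]))
E
```

```text
(array([  10.7, -282.6,   35.1]), 'jaw deg', np.float64(0.1), 'pos', array([ 0.4995, -0.0295,  0.1762]), 't', 18.45, 'w', 0.05, 'q6', np.float64(-0.2))
```

Emit:
{"fn": "move_arm", "kwargs": {"rows": [[[5,-40,5],0,50],[[10,-80,10],0,50],[[10,-120,15],0,50],[[10,-160,20],0,50],[[10,-200,25],0,50],[[10,-240,30],0,50],[[10,-272,35],0,50],[[10,-283,35],0,50]]}}

```text
clock: 19.12
position: [0.5357, -0.3179, 0.166]
ee_rot: [0.71, 0.0, 0.704, -0.001]
contact_force: [1.1, -0.7, -0.8]
width: 0.05
```

Emit:
{"fn": "move_arm", "kwargs": {"rows": [[[0,0,0],0,50],[[0,0,0],0,50]]}}

```text
clock: 19.28
position: [0.5354, -0.3184, 0.1661]
ee_rot: [0.71, 0.001, 0.704, -0.002]
contact_force: [0.7, 0.7, -0.1]
width: 0.0501
```

```bash
python3 - <<'E'
from h import *
print(tool([.535,-.312,.07]))
im=viewer.get_image("wrist");cv2.imwrite("pics/n.png",im[:,:,::-1])
E
```

```text
(array([96. ,  6.4, -1.3]), 'jaw deg', np.float64(-0.2), 'pos', array([ 0.5354, -0.3184,  0.1661]), 't', 19.28, 'w', 0.0501, 'q6', np.float64(-0.65))
```

View pics/n.png

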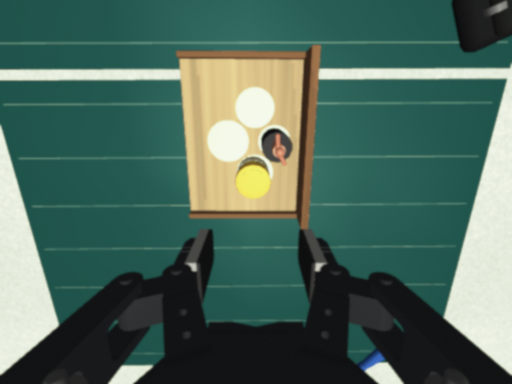

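```bash
python3 - <<'E'
from h import *
c=viewer.get_calibration("wrist")
g=lambda u,v,z:np.round(onz(c,(u,v),z),4)
print("yel",g(253,182,.054),"holder",g(277,147,.054),"seats bottle, red",g(228.5,141,.008),g(255.5,106.5,.008),'board in',g(309,46,.048),g(298,228,.048))
E
```

```text
yel [ 0.5328 -0.3132  0.054 ] holder [ 0.5561 -0.2785  0.054 ] seats bottle, red [ 0.5056 -0.2787  0.008 ] [ 0.536  -0.2419  0.008 ] board in [ 0.5829 -0.1908  0.048 ] [ 0.5811 -0.3671  0.048 ]
```

Emit:
{"fn": "move_arm", "kwargs": {"rows": [[[15,5,-2],0,50],[[40,5,-2],0,50],[[65,5,-2],0,50],[[85,5,-2],0,50],[[96,5,-2],0,50],[[96,5,-2],0,50],[[96,5,-2],0,50]]}}

```text
clock: 19.92
position: [0.5342, -0.3107, 0.0704]
ee_rot: [0.71, 0.001, 0.704, -0.0]
contact_force: [0.2, 0.3, 0.6]
width: 0.0501
```

```bash
python3 - <<'E'
from h import *
print(tool([.534,-.3135,.024]))
im=viewer.get_image("wrist");cv2.imwrite("pics/o.png",im[:,:,::-1])
E
```

```text
(array([46.3, -2.8, -0.6]), 'jaw deg', np.float64(-0.1), 'pos', array([ 0.5342, -0.3107,  0.0704]), 't', 19.92, 'w', 0.0501, 'q6', np.float64(-0.64))
```

View pics/o.png

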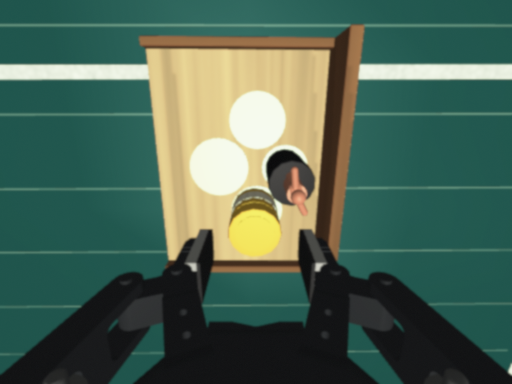

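Emit:
{"fn": "move_arm", "kwargs": {"rows": [[[8,-3,0],0,50],[[18,-3,0],0,50],[[28,-3,0],0,50],[[36,-3,0],0,50],[[42,-3,0],0,50],[[45,-3,0],0,50],[[45,-3,0],0,50]]}}

```text
clock: 20.55
position: [0.5347, -0.3142, 0.0249]
ee_rot: [0.71, 0.001, 0.704, -0.0]
contact_force: [-0.6, -0.2, 0.0]
width: 0.0499
```

Emit:
{"fn": "move_arm", "kwargs": {"rows": [[[0,0,0],0,25],[[0,0,0],0,25],[[0,0,0],0,25],[[0,0,0],0,25],[[0,0,0],0,25]]}}

```text
clock: 20.97
position: [0.5348, -0.3142, 0.0252]
ee_rot: [0.71, 0.001, 0.704, -0.0]
contact_force: [0.9, -0.9, -0.6]
width: 0.0351
```

Emit:
{"fn": "move_arm", "kwargs": {"rows": [[[-5,0,0],0,25],[[-15,0,0],0,25],[[-35,0,0],0,25],[[-60,0,0],0,25],[[-85,0,0],0,25],[[-110,0,0],0,25],[[-130,0,0],0,25],[[-140,0,0],0,25]]}}

```text
clock: 21.63
position: [0.535, -0.3152, 0.1695]
ee_rot: [0.712, -0.001, 0.702, -0.002]
contact_force: [0.4, -0.4, -0.6]
width: 0.0352
```

```bash
python3 - <<'E'
from h import *
print(tool([.530,.2935,.165]))
cv2.imwrite('pics/p.png',np.hstack([viewer.get_image('scene')[120:290,70:220],viewer.get_image('side')[70:240,210:360]])[:,:,::-1].repeat(2,0).repeat(2,1))
E
```

```text
(array([  2.3, 608.7,  -6. ]), 'jaw deg', np.float64(-0.1), 'pos', array([ 0.535 , -0.3152,  0.1695]), 't', 21.63, 'w', 0.0352, 'q6', np.float64(-0.65))
```

View pics/p.png

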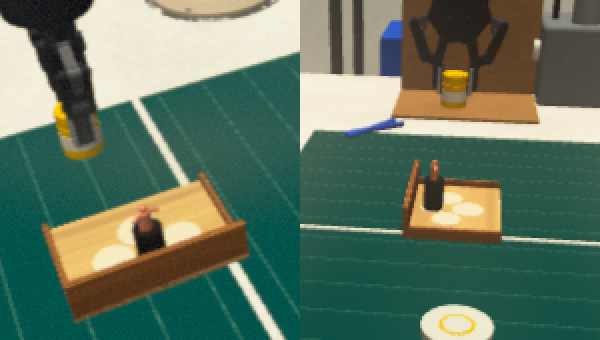

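Emit:
{"fn": "move_arm", "kwargs": {"rows": [[[0,10,0],0,25],[[0,35,0],0,25],[[0,72,0],0,25],[[0,110,0],0,25],[[0,148,0],0,25],[[0,186,0],0,25],[[0,224,0],0,25],[[0,262,0],0,25]]}}

```text
clock: 22.4
position: [0.5333, -0.0504, 0.1655]
ee_rot: [0.71, 0.0, 0.704, -0.001]
contact_force: [0.3, 1.2, -1.1]
width: 0.035
```

Emit:
{"fn": "move_arm", "kwargs": {"rows": [[[0,35,0],0,25],[[0,72,0],0,25],[[0,110,0],0,25],[[0,148,0],0,25],[[0,186,0],0,25],[[0,224,0],0,25],[[0,258,0],0,25],[[0,285,0],0,25]]}}

```text
clock: 23.07
position: [0.5316, 0.2376, 0.1632]
ee_rot: [0.709, -0.0, 0.705, -0.001]
contact_force: [0.6, -0.6, 0.2]
width: 0.0352
```

```bash
python3 - <<'E'
from h import *
print(tool([.530,.2935,.1]))
E
```

```text
(array([63.1, 56. , -2. ]), 'jaw deg', np.float64(-0.0), 'pos', array([0.5316, 0.2376, 0.1632]), 't', 23.07, 'w', 0.0352, 'q6', np.float64(0.3))
```

Emit:
{"fn": "move_arm", "kwargs": {"rows": [[[0,30,0],0,25],[[10,50,0],0,25],[[35,56,0],0,25],[[60,56,0],0,25],[[85,56,0],0,25],[[110,56,0],0,25],[[125,56,0],0,25],[[132,56,0],0,25]]}}

```text
clock: 23.73
position: [0.5284, 0.2925, 0.0267]
ee_rot: [0.706, -0.002, 0.708, -0.002]
contact_force: [-0.9, -1.0, -1.0]
width: 0.0349
```

```bash
python3 - <<'E'
from h import *
print(tool([.530,.2935,.0232]))
b=viewer.get_image('side')
cv2.imwrite('pics/q.png',cv2.resize(b[160:384,100:400],None,fx=2,fy=2)[:,:,::-1])
E
```

```text
(array([3.5, 1. , 1.6]), 'jaw deg', np.float64(0.0), 'pos', array([0.5284, 0.2925, 0.0267]), 't', 23.73, 'w', 0.0349, 'q6', np.float64(0.39))
```

View pics/q.png

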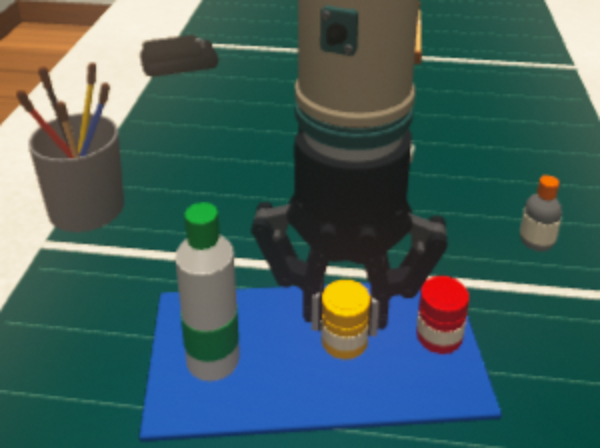

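Emit:
{"fn": "move_arm", "kwargs": {"rows": [[[2,0,0],0,25],[[3,0,0],0,25],[[4,0,0],0,25],[[4,0,0],0,25],[[4,0,0],0,38],[[4,0,0],0,42],[[4,0,0],0,48],[[4,0,0],0,48]]}}

```text
clock: 24.45
position: [0.5291, 0.2926, 0.0233]
ee_rot: [0.706, -0.001, 0.708, -0.002]
contact_force: [0.6, -0.2, -0.5]
width: 0.0483
```

Emit:
{"fn": "move_arm", "kwargs": {"rows": [[[0,0,0],0,48],[[-10,0,0],0,48],[[-30,0,0],0,48],[[-60,0,0],0,48],[[-90,0,0],0,48],[[-120,0,0],0,48],[[-145,0,0],0,48]]}}

```text
clock: 25.03
position: [0.5298, 0.2934, 0.1715]
ee_rot: [0.707, -0.001, 0.707, -0.001]
contact_force: [1.3, -0.5, 0.1]
width: 0.048
```

```bash
python3 - <<'E'
from h import *
print(tool([.5565,-.277,.165]))
b=viewer.get_image('side')
cv2.imwrite('pics/r.png',cv2.resize(b[160:384,100:400],None,fx=2,fy=2)[:,:,::-1])
E
```

```text
(array([   8.3, -570.4,   26.8]), 'jaw deg', np.float64(-0.0), 'pos', array([0.5298, 0.2934, 0.1715]), 't', 25.03, 'w', 0.048, 'q6', np.float64(0.39))
```

View pics/r.png

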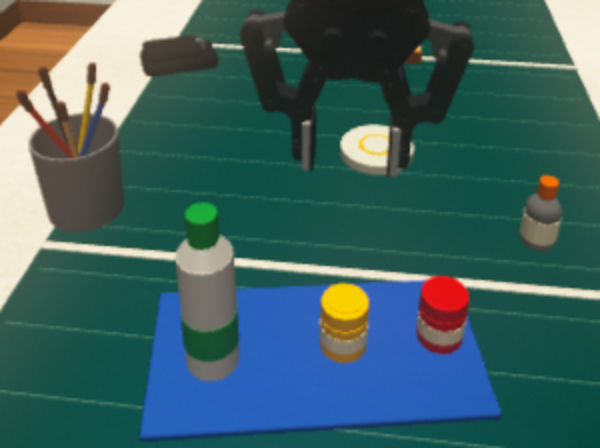

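Emit:
{"fn": "move_arm", "kwargs": {"rows": [[[0,-30,2],0.12,55],[[0,-68,4],0.24,55],[[0,-106,6],0.36,55],[[0,-144,8],0.48,55],[[0,-182,10],0.6,55],[[0,-220,12],0.72,55],[[0,-258,13],0.84,55],[[0,-296,14],0.96,55]]}}

```text
clock: 25.75
position: [0.5463, -0.0031, 0.1774]
ee_rot: [0.629, 0.33, 0.623, -0.327]
contact_force: [0.4, 1.0, 0.6]
width: 0.055
```

```bash
python3 - <<'E'
from h import *
print(tool([.5565,-.277,.165]))
im=viewer.get_image("wrist");cv2.imwrite("pics/s.png",im[:,:,::-1])
E
```

```text
(array([  12.4, -147.5,  231. ]), 'jaw deg', np.float64(-55.3), 'pos', array([ 0.5463, -0.0031,  0.1774]), 't', 25.75, 'w', 0.055, 'q6', np.float64(0.83))
```

Emit:
{"fn": "move_arm", "kwargs": {"rows": [[[0,-20,32],0.12,55],[[0,-40,63],0.24,55],[[0,-60,95],0.36,55],[[0,-80,127],0.48,55],[[0,-100,158],0.605,55],[[0,-120,190],0.605,55],[[0,-138,216],0.605,55],[[0,-147,231],0.605,55]]}}

```text
clock: 26.47
position: [0.5553, -0.2881, 0.1799]
ee_rot: [0.503, 0.503, 0.492, -0.502]
contact_force: [0.2, -0.2, -0.4]
width: 0.0549
```

Emit:
{"fn": "move_arm", "kwargs": {"rows": [[[0,0,0],0,55],[[0,0,0],0,55]]}}

```text
clock: 26.63
position: [0.5552, -0.2883, 0.1799]
ee_rot: [0.502, 0.503, 0.492, -0.502]
contact_force: [-0.1, 0.4, 0.7]
width: 0.0551
```

```bash
python3 - <<'E'
from h import *
print(tool([.5565,-.277,.1]))
im=viewer.get_image("wrist");cv2.imwrite("pics/t.png",im[:,:,::-1])
E
```

```text
(array([ 79.8,   0.3, -12. ]), 'jaw deg', np.float64(-90.6), 'pos', array([ 0.5552, -0.2883,  0.1799]), 't', 26.63, 'w', 0.0551, 'q6', np.float64(0.99))
```

View pics/t.png

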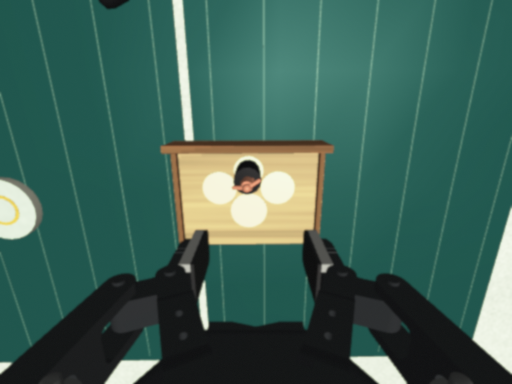

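View pics/s.png

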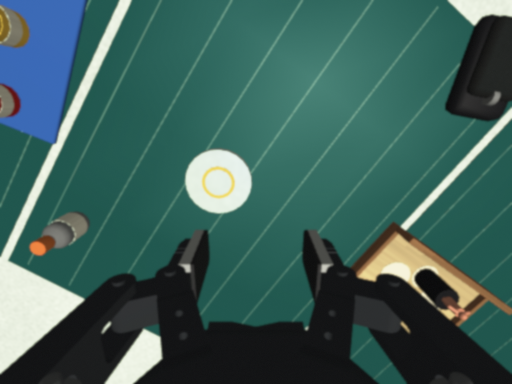

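```bash
python3 - <<'E'
from h import *
im=cv2.imread('pics/t.png')[130:250,150:350];cv2.imwrite('pics/t2.png',cv2.resize(im,None,fx=4,fy=4,interpolation=2))
c=viewer.get_calibration("wrist")
g=lambda u,v,z:np.round(onz(c,(u,v),z),4)
print("holder",g(247,180,.054),"seats R,Y,B",g(220,188,.008),g(278,188,.008),g(249,211,.008))
E
```

```text
holder [ 0.5575 -0.2789  0.054 ] seats R,Y,B [ 0.535  -0.2439  0.008 ] [ 0.534  -0.3158  0.008 ] [ 0.5039 -0.2793  0.008 ]
```

View pics/t2.png

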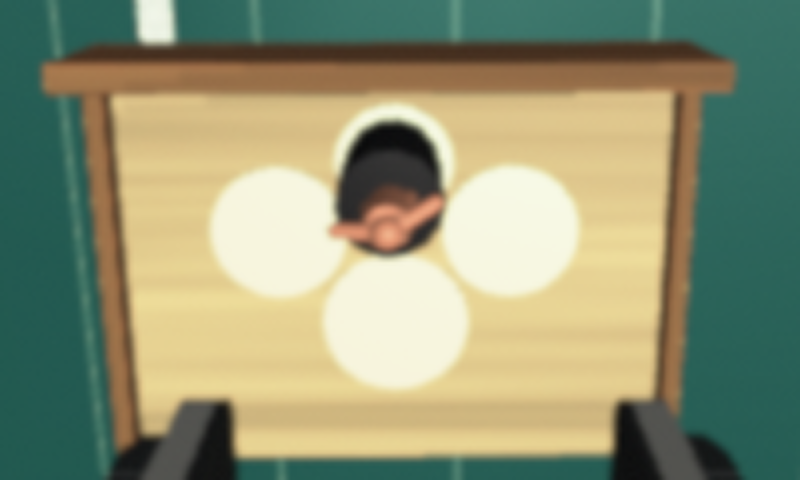

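Emit:
{"fn": "move_arm", "kwargs": {"rows": [[[10,1,-5],0,55],[[35,1,-9],0,55],[[60,1,-9],0,55],[[70,1,-9],0,55],[[75,1,-9],0,55],[[75,1,-9],0,55],[[75,1,-9],0,55]]}}

```text
clock: 27.27
position: [0.5577, -0.2781, 0.1055]
ee_rot: [0.503, 0.503, 0.493, -0.501]
contact_force: [-0.3, -0.2, -0.2]
width: 0.0552
```

```bash
python3 - <<'E'
from h import *
print(tool([.557,-.279,.0235]))
im=viewer.get_image("wrist");cv2.imwrite("pics/u.png",im[:,:,::-1])
E
```

```text
(array([82. , -1.7,  0.3]), 'jaw deg', np.float64(-90.5), 'pos', array([ 0.5577, -0.2781,  0.1055]), 't', 27.27, 'w', 0.0552, 'q6', np.float64(1.01))
```

View pics/u.png

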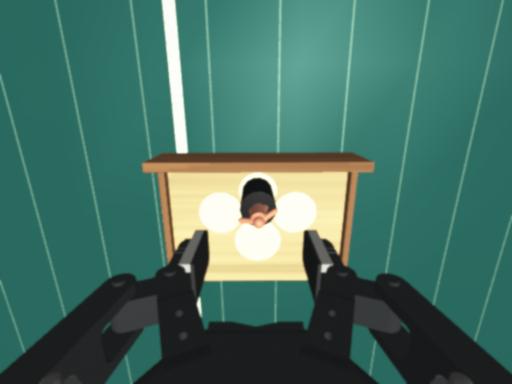

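Aligned (holder at column 258 between the fingers at 205/308). Descend.

Emit:
{"fn": "move_arm", "kwargs": {"rows": [[[15,-1,0],0,55],[[35,-1,0],0,55],[[50,-1,0],0,55],[[62,-1,0],0,55],[[72,-1,0],0,55],[[78,-1,0],0,55],[[81,-1,0],0,55],[[81,-1,0],0,55]]}}

```text
clock: 27.98
position: [0.5581, -0.2794, 0.0251]
ee_rot: [0.503, 0.503, 0.492, -0.501]
contact_force: [-0.3, 0.1, 0.3]
width: 0.0554
```

```bash
python3 - <<'E'
from h import *
print(tool([.557,-.279,.0235]),manip.get_state()['contact_force'])
im=viewer.get_image("wrist");cv2.imwrite("pics/v.png",im[:,:,::-1])
E
```

```text
(array([ 1.5, -1.1, -0.4]), 'jaw deg', np.float64(-90.5), 'pos', array([ 0.5581, -0.2794,  0.0251]), 't', 27.98, 'w', 0.0554, 'q6', np.float64(1.01)) [-0.26380078  0.07068265  0.26250391]
```

View pics/v.png

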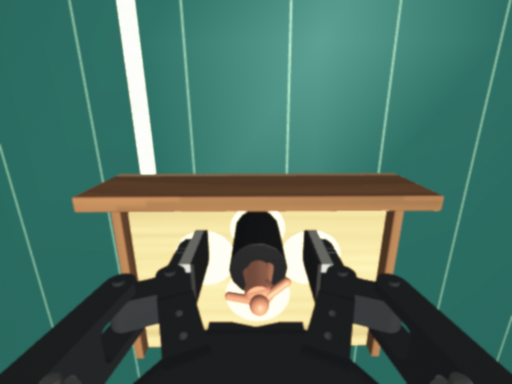

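Emit:
{"fn": "move_arm", "kwargs": {"rows": [[[0,0,0],0,20],[[0,0,0],0,20],[[0,0,0],0,20],[[0,0,0],0,20],[[0,0,0],0,20],[[0,0,0],0,20]]}}

```text
clock: 28.53
position: [0.559, -0.2799, 0.0264]
ee_rot: [0.504, 0.503, 0.491, -0.501]
contact_force: [0.7, -0.8, 5.5]
width: 0.0294
```

Emit:
{"fn": "move_arm", "kwargs": {"rows": [[[-5,0,0],0,20],[[-15,0,0],0,20],[[-35,0,0],0,20],[[-60,0,0],0,20],[[-85,0,0],0,20],[[-110,0,0],0,20],[[-130,0,0],0,20],[[-135,0,0],0,20]]}}

```text
clock: 29.2
position: [0.5586, -0.2795, 0.1659]
ee_rot: [0.507, 0.504, 0.489, -0.5]
contact_force: [0.1, 0.6, 0.2]
width: 0.0293
```

```bash
python3 - <<'E'
from h import *
print(tool([.512,.028,.16]))
cv2.imwrite('pics/w.png',np.hstack([viewer.get_image('scene')[120:290,70:220],viewer.get_image('side')[70:240,210:360]])[:,:,::-1].repeat(2,0).repeat(2,1))
E
```

```text
(array([   0.5,  -49.4, -307.1]), 'jaw deg', np.float64(-90.5), 'pos', array([ 0.5586, -0.2795,  0.1659]), 't', 29.2, 'w', 0.0293, 'q6', np.float64(1.01))
```

View pics/w.png

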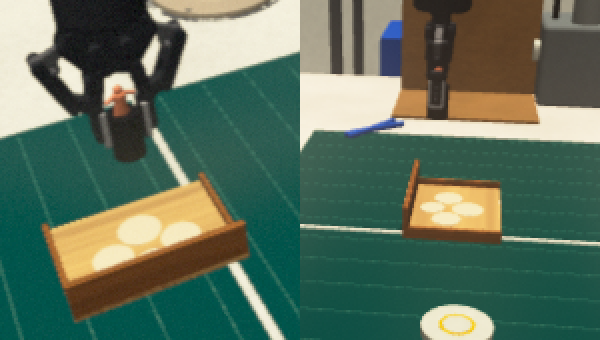

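Emit:
{"fn": "move_arm", "kwargs": {"rows": [[[0,0,-10],0,20],[[0,0,-35],0,20],[[0,-2,-65],0,20],[[0,-4,-100],0,20],[[0,-6,-130],0,20],[[0,-8,-155],0,20],[[0,-8,-165],0,20],[[0,-8,-165],0,20]]}}

```text
clock: 29.97
position: [0.5495, -0.1107, 0.1592]
ee_rot: [0.505, 0.503, 0.492, -0.5]
contact_force: [0.4, -0.0, -1.1]
width: 0.0292
```

Emit:
{"fn": "move_arm", "kwargs": {"rows": [[[0,0,0],0,20],[[0,0,0],0,20]]}}

```text
clock: 30.13
position: [0.5492, -0.1111, 0.1583]
ee_rot: [0.504, 0.502, 0.493, -0.501]
contact_force: [0.1, 0.4, 0.1]
width: 0.0288
```

```bash
python3 - <<'E'
from h import *
print(tool([.512,.028,.16]))
im=viewer.get_image("wrist");cv2.imwrite("pics/x.png",im[:,:,::-1])
c=viewer.get_calibration("wrist")
def ell(n,im,cal,z):
    i=im.astype(int)
    g=cv2.cvtColor(im,cv2.COLOR_RGB2HSV)
    m=((g[:,:,0]>18)&(g[:,:,0]<35)&(g[:,:,1]>60)&(g[:,:,2]>150)).astype(np.uint8)
    k,l,s,ct=cv2.connectedComponentsWithStats(m)
    w=proj(cal,[.512,.028,.012])
    js=[j for j in range(1,k) if s[j,4]>5 and np.linalg.norm(ct[j]-w)<25]
    pts=np.argwhere(np.isin(l,js))[:,::-1]
    if len(pts)<5: print(n,'none',w);return
    h=cv2.convexHull(pts.astype(np.int32)); e=cv2.minAreaRect(h)
    ee=cv2.fitEllipse(h) if len(h)>=5 else e
    print(n,'pred',w.round(1),e[0],ee[0],onz(cal,e[0],z).round(4),onz(cal,ee[0],z).round(4))
ell('w',im,c,.012)
for n in('scene','side'):
    ell(n,viewer.get_image(n),viewer.get_calibration(n),.012)
E
```

```text
(array([  -3.5,  -38. , -138.9]), 'jaw deg', np.float64(-90.3), 'pos', array([ 0.5492, -0.1111,  0.1583]), 't', 30.13, 'w', 0.0288, 'q6', np.float64(1.26))
w pred [134.6 209.7] (136.0, 209.5) (135.84637451171875, 209.47927856445312) [0.5122 0.0264 0.012 ] [0.5123 0.0265 0.012 ]
scene pred [265.4 190.8] (264.5, 191.0) (264.899658203125, 190.94207763671875) [0.5114 0.0257 0.012 ] [0.5117 0.0267 0.012 ]
side pred [287.5 232.3] (288.0, 232.0) (287.98150634765625, 231.75003051757812) [0.5109 0.0268 0.012 ] [0.5109 0.0258 0.012 ]
```

View pics/x.png

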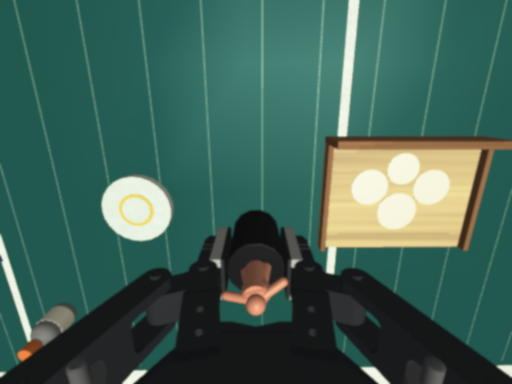

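Emit:
{"fn": "move_arm", "kwargs": {"rows": [[[0,-5,-15],0,20],[[0,-12,-45],0,20],[[0,-22,-80],0,20],[[0,-32,-112],0,20],[[10,-37,-130],0,20],[[30,-37,-137],0,20],[[50,-37,-137],0,20],[[60,-37,-137],0,20]]}}

```text
clock: 30.95
position: [0.5126, 0.0257, 0.0953]
ee_rot: [0.504, 0.502, 0.493, -0.501]
contact_force: [-0.3, -0.4, -0.1]
width: 0.0289
```

Emit:
{"fn": "move_arm", "kwargs": {"rows": [[[0,0,0],0,20],[[0,0,0],0,20]]}}

```text
clock: 31.12
position: [0.512, 0.0257, 0.0949]
ee_rot: [0.503, 0.502, 0.494, -0.502]
contact_force: [-0.1, 1.1, -0.4]
width: 0.0292
```

```bash
python3 - <<'E'
from h import *
print(tool([.513,.0265,.031]))
a=viewer.get_image('scene');b=viewer.get_image('side')
cv2.imwrite('pics/y.png',np.hstack([a[100:250,190:340],b[140:290,210:360]])[:,:,::-1].repeat(2,0).repeat(2,1))
E
```

```text
(array([63.9,  0.5, -1.5]), 'jaw deg', np.float64(-90.4), 'pos', array([0.512 , 0.0257, 0.0949]), 't', 31.12, 'w', 0.0292, 'q6', np.float64(1.5))
```

View pics/y.png

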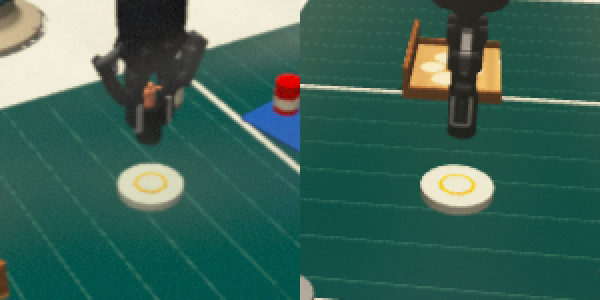

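Emit:
{"fn": "move_arm", "kwargs": {"rows": [[[12,1,-1],0,20],[[28,1,-1],0,20],[[42,1,-1],0,20],[[52,1,-1],0,20],[[58,1,-1],0,20],[[60,1,-1],0,20],[[61,1,-1],0,20],[[61,1,-1],0,20]]}}

```text
clock: 31.88
position: [0.5157, 0.0256, 0.0355]
ee_rot: [0.504, 0.503, 0.492, -0.501]
contact_force: [0.1, 0.2, -0.9]
width: 0.0289
```

```bash
python3 - <<'E'
from h import *
print(tool([.513,.0265,.0305]),manip.get_state()['contact_force'])
a=viewer.get_image('scene');b=viewer.get_image('side')
cv2.imwrite('pics/z.png',np.hstack([a[120:220,210:310],b[160:260,240:340]])[:,:,::-1].repeat(4,0).repeat(4,1))
E
```

```text
(array([ 5. , -2.8, -0.9]), 'jaw deg', np.float64(-90.4), 'pos', array([0.5157, 0.0256, 0.0355]), 't', 31.88, 'w', 0.0289, 'q6', np.float64(1.51)) [ 0.1095287   0.16873265 -0.90803141]
```

View pics/z.png

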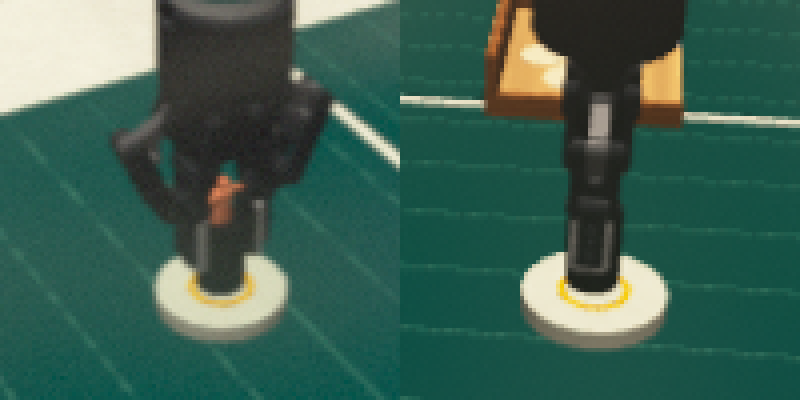

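Emit:
{"fn": "move_arm", "kwargs": {"rows": [[[1,-3,-1],0,20],[[2,-3,-1],0,20],[[3,-3,-1],0,20],[[4,-3,-1],0,20],[[5,-3,-1],0,20],[[5,-3,-1],0,20]]}}

```text
clock: 32.48
position: [0.5129, 0.0266, 0.0306]
ee_rot: [0.504, 0.503, 0.492, -0.501]
contact_force: [-0.3, 0.2, -0.5]
width: 0.029
```

```bash
python3 - <<'E'
from h import *
print(tool([.513,.0265,.0305]),manip.get_state()['contact_force'])
E
```

```text
(array([0.1, 0.1, 0.1]), 'jaw deg', np.float64(-90.4), 'pos', array([0.5129, 0.0266, 0.0306]), 't', 32.48, 'w', 0.029, 'q6', np.float64(1.51)) [-0.26917784  0.23500614 -0.5317748 ]
```

Emit:
{"fn": "move_arm", "kwargs": {"rows": [[[1,0,0],0,20],[[1,0,0],0,20],[[1,0,0],0,31],[[1,0,0],0,34],[[1,0,0],0,40],[[1,0,0],0,48],[[1,0,0],0,55],[[1,0,0],0,55]]}}

```text
clock: 33.15
position: [0.5128, 0.0266, 0.0294]
ee_rot: [0.504, 0.503, 0.492, -0.501]
contact_force: [-0.2, -0.8, 0.1]
width: 0.0551
```

Emit:
{"fn": "move_arm", "kwargs": {"rows": [[[0,0,0],0,55],[[-10,0,0],0,55],[[-30,0,0],0,55],[[-60,0,0],0,55],[[-90,0,0],0,55],[[-120,0,0],0,55],[[-140,0,0],0,55]]}}

```text
clock: 33.73
position: [0.512, 0.028, 0.1731]
ee_rot: [0.505, 0.504, 0.491, -0.5]
contact_force: [0.8, 0.1, 0.3]
width: 0.0549
```

```bash
python3 - <<'E'
from h import *
print(tool([.4555,.2805,.17]))
a=viewer.get_image('scene');b=viewer.get_image('side')
cv2.imwrite('pics/aa.png',np.hstack([a[120:220,210:310],b[160:260,240:340]])[:,:,::-1].repeat(4,0).repeat(4,1))
E
```

```text
(array([  -0.5,  -58.3, -252.1]), 'jaw deg', np.float64(-90.4), 'pos', array([0.512 , 0.028 , 0.1731]), 't', 33.73, 'w', 0.0549, 'q6', np.float64(1.51))
```

View pics/aa.png

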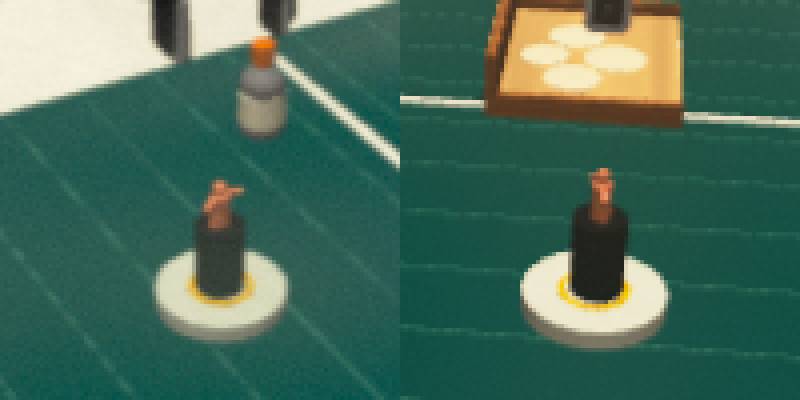

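Emit:
{"fn": "move_arm", "kwargs": {"rows": [[[0,-7,-30],0,50],[[0,-15,-65],0,50],[[0,-24,-103],0,50],[[0,-33,-140],0,50],[[0,-42,-178],0,50],[[0,-50,-215],0,50],[[0,-58,-242],0,50],[[0,-58,-251],0,50]]}}

```text
clock: 34.5
position: [0.4551, 0.2827, 0.1694]
ee_rot: [0.507, 0.504, 0.492, -0.498]
contact_force: [-0.6, -0.4, -0.1]
width: 0.0498
```

Emit:
{"fn": "move_arm", "kwargs": {"rows": [[[0,0,0],0,50],[[0,0,0],0,50]]}}

```text
clock: 34.67
position: [0.4545, 0.2824, 0.1686]
ee_rot: [0.507, 0.503, 0.492, -0.499]
contact_force: [-0.3, -0.4, 0.4]
width: 0.05
```

```bash
python3 - <<'E'
from h import *
print(tool([.4555,.279,.09]))
im=viewer.get_image("wrist");cv2.imwrite("pics/ab.png",im[:,:,::-1])
E
```

```text
(array([78.7, -0.5,  2.6]), 'jaw deg', np.float64(-90.1), 'pos', array([0.4545, 0.2824, 0.1686]), 't', 34.67, 'w', 0.05, 'q6', np.float64(2.02))
```

View pics/ab.png

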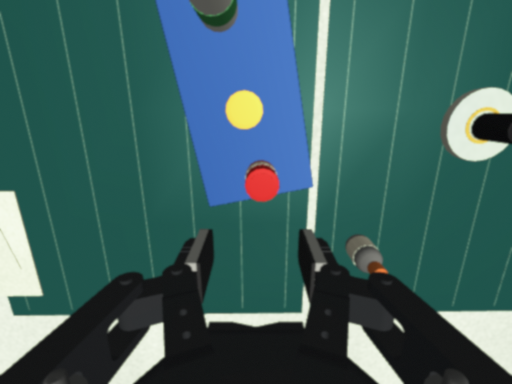

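```bash
python3 - <<'E'
from h import *
c=viewer.get_calibration("wrist")
print(onz(c,(262,184),.052).round(4),onz(c,(244.5,110),.052).round(4))
E
```

```text
[0.4563 0.2739 0.052 ] [0.5286 0.2905 0.052 ]
```

Emit:
{"fn": "move_arm", "kwargs": {"rows": [[[10,0,3],0,50],[[30,0,3],0,50],[[55,0,3],0,50],[[70,0,3],0,50],[[76,0,3],0,50],[[76,0,3],0,50],[[76,0,3],0,50]]}}

```text
clock: 35.3
position: [0.4568, 0.2769, 0.0928]
ee_rot: [0.506, 0.503, 0.491, -0.499]
contact_force: [-0.1, -0.1, 0.8]
width: 0.0502
```

```bash
python3 - <<'E'
from h import *
print(tool([.4555,.279,.0235]))
im=viewer.get_image("wrist");cv2.imwrite("pics/ac.png",im[:,:,::-1])
E
```

```text
(array([69.3, -2.6, -2.9]), 'jaw deg', np.float64(-90.3), 'pos', array([0.4568, 0.2769, 0.0928]), 't', 35.3, 'w', 0.0502, 'q6', np.float64(2.01))
```

View pics/ac.png

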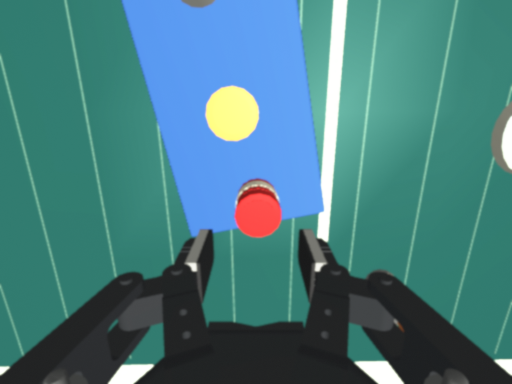

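Emit:
{"fn": "move_arm", "kwargs": {"rows": [[[10,-2,0],0,50],[[28,-2,0],0,50],[[43,-2,0],0,50],[[55,-2,0],0,50],[[64,-2,0],0,50],[[68,-2,0],0,50],[[68,-2,0],0,50]]}}

```text
clock: 35.93
position: [0.4567, 0.2766, 0.0254]
ee_rot: [0.507, 0.504, 0.491, -0.499]
contact_force: [-0.5, -0.1, 0.2]
width: 0.0499
```

Emit:
{"fn": "move_arm", "kwargs": {"rows": [[[0,0,0],0,50],[[0,0,0],0,25],[[0,0,0],0,25],[[0,0,0],0,25],[[0,0,0],0,25],[[0,0,0],0,25]]}}

```text
clock: 36.43
position: [0.4575, 0.2769, 0.0264]
ee_rot: [0.507, 0.504, 0.491, -0.498]
contact_force: [-0.2, -0.4, 6.4]
width: 0.0348
```

Emit:
{"fn": "move_arm", "kwargs": {"rows": [[[-5,0,0],0,25],[[-15,0,0],0,25],[[-35,0,0],0,25],[[-60,0,0],0,25],[[-85,0,0],0,25],[[-110,0,0],0,25],[[-130,0,0],0,25],[[-140,0,0],0,25]]}}

```text
clock: 37.1
position: [0.4555, 0.279, 0.1698]
ee_rot: [0.507, 0.506, 0.49, -0.496]
contact_force: [0.0, 0.4, 0.2]
width: 0.035
```

```bash
python3 - <<'E'
from h import *
print(tool([.537,-.242,.165]))
b=viewer.get_image('side')
cv2.imwrite('pics/ad.png',cv2.resize(b[160:384,100:400],None,fx=2,fy=2)[:,:,::-1])
E
```

```text
(array([ 11. ,  83.7, 520.6]), 'jaw deg', np.float64(-90.3), 'pos', array([0.4555, 0.279 , 0.1698]), 't', 37.1, 'w', 0.035, 'q6', np.float64(2.01))
```

View pics/ad.png

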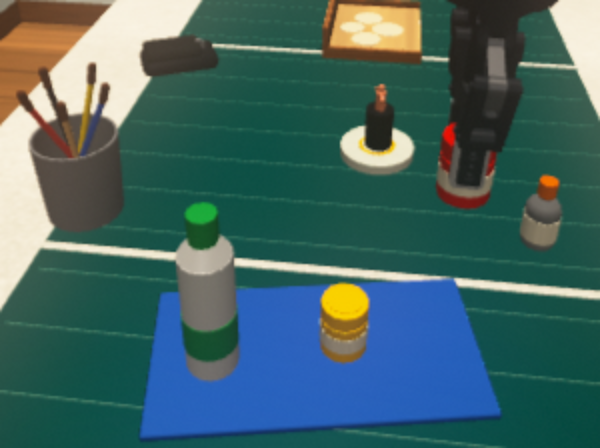

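Emit:
{"fn": "move_arm", "kwargs": {"rows": [[[-5,2,10],0,25],[[-8,6,35],0,25],[[-10,12,72],0,25],[[-10,18,110],0,25],[[-10,24,148],0,25],[[-10,30,186],0,25],[[-10,36,224],0,25],[[-10,42,262],0,25]]}}

```text
clock: 37.82
position: [0.4953, 0.0148, 0.1824]
ee_rot: [0.507, 0.506, 0.491, -0.496]
contact_force: [0.7, 0.0, -1.5]
width: 0.0352
```

```bash
python3 - <<'E'
from h import *
print(tool([.538,-.242,.165]))
E
```

```text
(array([ 20.4,  43.4, 256.5]), 'jaw deg', np.float64(-90.3), 'pos', array([0.4953, 0.0148, 0.1824]), 't', 37.82, 'w', 0.0352, 'q6', np.float64(1.47))
```

Emit:
{"fn": "move_arm", "kwargs": {"rows": [[[0,6,35],0,25],[[0,12,72],0,25],[[0,18,110],0,25],[[0,24,148],0,25],[[0,30,186],0,25],[[10,36,220],0,25],[[15,42,245],0,25],[[20,43,256],0,25]]}}

```text
clock: 38.48
position: [0.5372, -0.2457, 0.1635]
ee_rot: [0.506, 0.506, 0.49, -0.498]
contact_force: [-0.5, 0.2, 0.0]
width: 0.0352
```

Emit:
{"fn": "move_arm", "kwargs": {"rows": [[[0,0,0],0,25],[[0,0,0],0,25]]}}

```text
clock: 38.65
position: [0.5357, -0.2456, 0.1618]
ee_rot: [0.504, 0.506, 0.491, -0.498]
contact_force: [0.2, 0.5, -0.6]
width: 0.0352
```

```bash
python3 - <<'E'
from h import *
print(tool([.538,-.242,.06]))
im=viewer.get_image("wrist");cv2.imwrite("pics/ae.png",im[:,:,::-1])
c=viewer.get_calibration("wrist"); print([proj(c,p).round() for p in ([.536,-.242,.008],[.534,-.314,.008],[.505,-.278,.008])])
E
```

```text
(array([101.8,   0.2,  -4.2]), 'jaw deg', np.float64(-90.5), 'pos', array([ 0.5357, -0.2456,  0.1618]), 't', 38.65, 'w', 0.0352, 'q6', np.float64(1.03))
[array([253., 177.]), array([315., 178.]), array([283., 202.])]
```

View pics/ae.png

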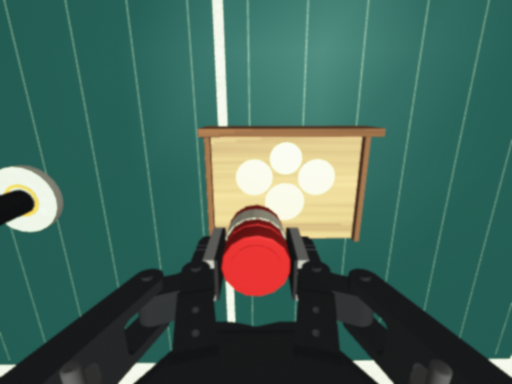

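Emit:
{"fn": "move_arm", "kwargs": {"rows": [[[10,0,-4],0,25],[[30,0,-4],0,25],[[55,0,-4],0,25],[[80,0,-4],0,25],[[100,0,-4],0,25],[[115,0,-4],0,25],[[122,0,-4],0,25],[[124,0,-4],0,25]]}}

```text
clock: 39.37
position: [0.5376, -0.2391, 0.0372]
ee_rot: [0.504, 0.505, 0.493, -0.498]
contact_force: [0.0, -0.6, -0.7]
width: 0.035
```

```bash
python3 - <<'E'
from h import *
print(tool([.538,-.242,.0285]))
cv2.imwrite('pics/af.png',np.hstack([viewer.get_image('scene')[160:290,70:220],viewer.get_image('side')[110:240,210:360]])[:,:,::-1].repeat(2,0).repeat(2,1))
E
```

```text
(array([8.7, 0.2, 2.9]), 'jaw deg', np.float64(-90.3), 'pos', array([ 0.5376, -0.2391,  0.0372]), 't', 39.37, 'w', 0.035, 'q6', np.float64(1.03))
```

View pics/af.png

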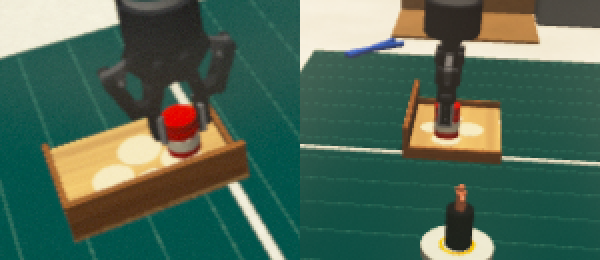

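Emit:
{"fn": "move_arm", "kwargs": {"rows": [[[3,0,3],0,25],[[6,0,3],0,25],[[8,0,3],0,25],[[9,0,3],0,25],[[9,0,3],0,25],[[9,0,3],0,38],[[9,0,3],0,42],[[9,0,3],0,48]]}}

```text
clock: 40.13
position: [0.5392, -0.2436, 0.03]
ee_rot: [0.505, 0.506, 0.491, -0.498]
contact_force: [0.7, 0.3, -0.5]
width: 0.0481
```

Emit:
{"fn": "move_arm", "kwargs": {"rows": [[[0,0,0],0,48],[[-10,0,0],0,48],[[-30,0,0],0,48],[[-60,0,0],0,48],[[-90,0,0],0,48],[[-120,0,0],0,48],[[-145,0,0],0,48]]}}

```text
clock: 40.72
position: [0.5364, -0.2429, 0.1782]
ee_rot: [0.506, 0.506, 0.49, -0.497]
contact_force: [0.5, -0.0, -0.3]
width: 0.0478
```

```bash
python3 - <<'E'
from h import *
print(tool([.529,.2905,.175]))
cv2.imwrite('pics/ag.png',np.hstack([viewer.get_image('scene')[160:290,70:220],viewer.get_image('side')[110:240,210:360]])[:,:,::-1].repeat(2,0).repeat(2,1))
E
```

```text
(array([  -0.9,  -10.9, -533.4]), 'jaw deg', np.float64(-90.4), 'pos', array([ 0.5364, -0.2429,  0.1782]), 't', 40.72, 'w', 0.0478, 'q6', np.float64(1.03))
```

View pics/ag.png

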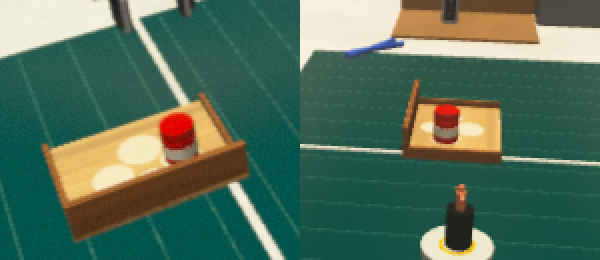

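Emit:
{"fn": "move_arm", "kwargs": {"rows": [[[0,0,-30],0,48],[[0,-1,-70],0,48],[[0,-2,-110],0,48],[[0,-3,-150],0,48],[[0,-3,-190],0,48],[[0,-4,-230],0,48],[[0,-4,-270],0,48],[[0,-5,-310],0,48]]}}

```text
clock: 41.48
position: [0.5352, 0.0675, 0.1773]
ee_rot: [0.509, 0.507, 0.487, -0.497]
contact_force: [1.6, 0.6, -0.3]
width: 0.0479
```

```bash
python3 - <<'E'
from h import *
print(tool([.529,.2905,.175]))
E
```

```text
(array([  -0.5,   -7.7, -222.9]), 'jaw deg', np.float64(-90.4), 'pos', array([0.5352, 0.0675, 0.1773]), 't', 41.48, 'w', 0.0479, 'q6', np.float64(1.59))
```

Emit:
{"fn": "move_arm", "kwargs": {"rows": [[[0,-2,-40],0,50],[[0,-3,-80],0,50],[[0,-4,-120],0,50],[[0,-5,-160],0,50],[[0,-6,-195],0,50],[[0,-8,-215],0,50],[[0,-8,-222],0,50],[[0,-8,-222],0,50]]}}

```text
clock: 42.15
position: [0.5281, 0.291, 0.1739]
ee_rot: [0.51, 0.506, 0.488, -0.496]
contact_force: [0.2, 0.2, 0.1]
width: 0.0502
```

Emit:
{"fn": "move_arm", "kwargs": {"rows": [[[30,0,0],0,50],[[55,0,0],0,50],[[75,0,0],0,50],[[80,0,0],0,50],[[80,0,0],0,50],[[80,0,0],0,50]]}}

```text
clock: 42.65
position: [0.5312, 0.2892, 0.0946]
ee_rot: [0.509, 0.506, 0.488, -0.496]
contact_force: [-0.3, -0.0, 0.4]
width: 0.0503
```

```bash
python3 - <<'E'
from h import *
print(tool([.529,.2905,.0245]))
im=viewer.get_image("wrist");cv2.imwrite("pics/ah.png",im[:,:,::-1])
E
```

```text
(array([70. , -4.4, -2.1]), 'jaw deg', np.float64(-90.3), 'pos', array([0.5312, 0.2892, 0.0946]), 't', 42.65, 'w', 0.0503, 'q6', np.float64(1.99))
```

View pics/ah.png

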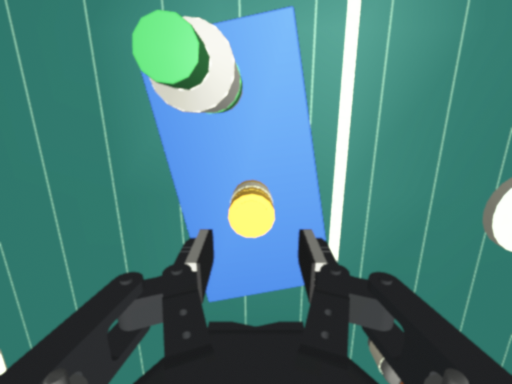

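Emit:
{"fn": "move_arm", "kwargs": {"rows": [[[10,-4,-2],0,50],[[28,-4,-2],0,50],[[43,-4,-2],0,50],[[55,-4,-2],0,50],[[64,-4,-2],0,50],[[68,-4,-2],0,50],[[69,-4,-2],0,50]]}}

```text
clock: 43.28
position: [0.5298, 0.2908, 0.0258]
ee_rot: [0.51, 0.506, 0.488, -0.496]
contact_force: [-0.2, 0.4, -0.1]
width: 0.0503
```

Emit:
{"fn": "move_arm", "kwargs": {"rows": [[[0,0,0],0,50],[[0,0,0],0,25],[[0,0,0],0,25],[[0,0,0],0,25],[[0,0,0],0,25],[[0,0,0],0,25]]}}

```text
clock: 43.78
position: [0.5305, 0.2912, 0.0268]
ee_rot: [0.51, 0.507, 0.487, -0.495]
contact_force: [-0.1, -0.2, 5.4]
width: 0.035
```

Emit:
{"fn": "move_arm", "kwargs": {"rows": [[[-5,0,0],0,25],[[-15,0,0],0,25],[[-35,0,0],0,25],[[-60,0,0],0,25],[[-85,0,0],0,25],[[-110,0,0],0,25],[[-130,0,0],0,25],[[-145,0,0],0,25]]}}

```text
clock: 44.45
position: [0.5259, 0.293, 0.1746]
ee_rot: [0.51, 0.508, 0.487, -0.494]
contact_force: [-0.1, -1.5, 0.1]
width: 0.0351
```

```bash
python3 - <<'E'
from h import *
print(tool([.537,-.314,.17]))
b=viewer.get_image('side')
cv2.imwrite('pics/ai.png',cv2.resize(b[160:384,100:400],None,fx=2,fy=2)[:,:,::-1])
E
```

```text
(array([ 10.8,  13.8, 606.8]), 'jaw deg', np.float64(-90.3), 'pos', array([0.5259, 0.293 , 0.1746]), 't', 44.45, 'w', 0.0351, 'q6', np.float64(1.99))
```

View pics/ai.png

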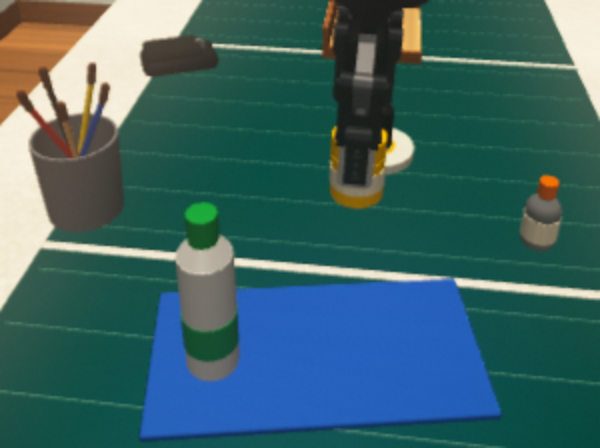

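Emit:
{"fn": "move_arm", "kwargs": {"rows": [[[-5,0,10],0,25],[[-5,0,35],0,25],[[-5,2,72],0,25],[[-5,3,110],0,25],[[-5,4,148],0,25],[[-5,5,186],0,25],[[-5,6,224],0,25],[[-5,7,262],0,25]]}}

```text
clock: 45.17
position: [0.5313, 0.0294, 0.1838]
ee_rot: [0.511, 0.509, 0.487, -0.493]
contact_force: [-0.1, 0.0, -0.2]
width: 0.0351
```

Emit:
{"fn": "move_arm", "kwargs": {"rows": [[[0,1,38],0,25],[[0,2,76],0,25],[[0,2,114],0,25],[[0,2,152],0,25],[[0,2,190],0,25],[[0,2,228],0,25],[[0,2,262],0,25],[[0,2,290],0,25]]}}

```text
clock: 45.83
position: [0.5302, -0.2636, 0.1853]
ee_rot: [0.51, 0.509, 0.487, -0.494]
contact_force: [0.3, 0.4, 0.3]
width: 0.0348
```

```bash
python3 - <<'E'
from h import *
print(tool([.536,-.314,.06]))
E
```

```text
(array([125.8,   1.4,  49.4]), 'jaw deg', np.float64(-90.4), 'pos', array([ 0.5302, -0.2636,  0.1853]), 't', 45.83, 'w', 0.0348, 'q6', np.float64(0.98))
```

Emit:
{"fn": "move_arm", "kwargs": {"rows": [[[0,1,25],0,25],[[5,1,45],0,25],[[25,1,50],0,25],[[50,1,50],0,25],[[75,1,50],0,25],[[95,1,50],0,25],[[110,1,50],0,25],[[110,1,50],0,25]]}}

```text
clock: 46.5
position: [0.5315, -0.3129, 0.0714]
ee_rot: [0.506, 0.508, 0.49, -0.495]
contact_force: [0.1, 0.3, -0.8]
width: 0.0349
```

```bash
python3 - <<'E'
from h import *
print(tool([.536,-.314,.0288]))
cv2.imwrite('pics/aj.png',np.hstack([viewer.get_image('scene')[160:290,70:220],viewer.get_image('side')[110:240,210:360]])[:,:,::-1].repeat(2,0).repeat(2,1))
im=viewer.get_image("wrist");cv2.imwrite("pics/aj2.png",im[:,:,::-1])
E
```

```text
(array([42.7,  3.2,  1. ]), 'jaw deg', np.float64(-90.4), 'pos', array([ 0.5315, -0.3129,  0.0714]), 't', 46.5, 'w', 0.0349, 'q6', np.float64(0.91))
```

View pics/aj.png

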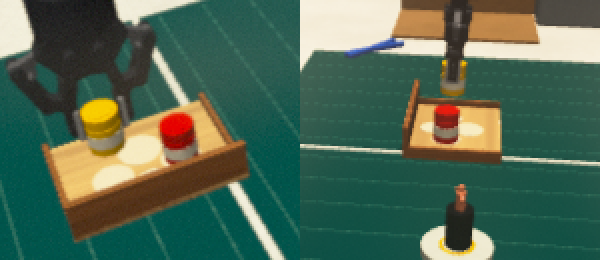

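View pics/aj2.png

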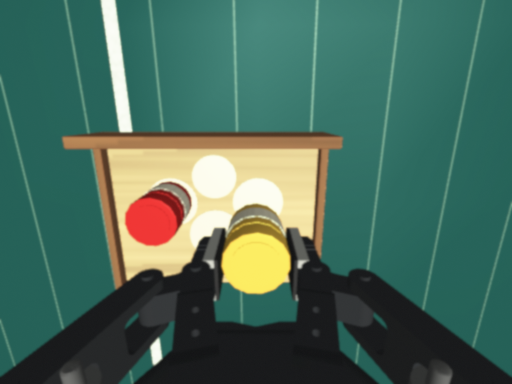

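Emit:
{"fn": "move_arm", "kwargs": {"rows": [[[8,3,1],0,25],[[20,3,1],0,25],[[30,3,1],0,25],[[36,3,1],0,25],[[38,3,1],0,25],[[38,3,1],0,25]]}}

```text
clock: 47.15
position: [0.5391, -0.316, 0.0378]
ee_rot: [0.509, 0.509, 0.487, -0.494]
contact_force: [-1.1, 0.1, -0.3]
width: 0.0355
```

```bash
python3 - <<'E'
from h import *
print(tool([.536,-.314,.0288]),manip.get_state()['contact_force'])
E
```

```text
(array([ 8.9, -3.4, -2.1]), 'jaw deg', np.float64(-90.4), 'pos', array([ 0.5391, -0.316 ,  0.0378]), 't', 47.15, 'w', 0.0355, 'q6', np.float64(0.91)) [-1.08457248  0.05497335 -0.34399258]
```

Emit:
{"fn": "move_arm", "kwargs": {"rows": [[[2,-3,-2],0,25],[[5,-3,-2],0,25],[[7,-3,-2],0,25],[[9,-3,-2],0,25],[[9,-3,-2],0,25]]}}

```text
clock: 47.57
position: [0.5365, -0.3142, 0.0288]
ee_rot: [0.509, 0.509, 0.487, -0.494]
contact_force: [-0.4, 0.2, 0.2]
width: 0.0351
```

```bash
python3 - <<'E'
from h import *
print(tool([.536,-.314,.0288]),manip.get_state()['contact_force'])
E
```

```text
(array([-0. , -0.5, -0.1]), 'jaw deg', np.float64(-90.4), 'pos', array([ 0.5365, -0.3142,  0.0288]), 't', 47.57, 'w', 0.0351, 'q6', np.float64(0.91)) [-0.39570373  0.19195     0.19486132]
```

Emit:
{"fn": "move_arm", "kwargs": {"rows": [[[1,0,0],0,25],[[1,0,0],0,37],[[1,0,0],0,40],[[1,0,0],0,46],[[1,0,0],0,46],[[1,0,0],0,46]]}}

```text
clock: 48.07
position: [0.5365, -0.3142, 0.0277]
ee_rot: [0.509, 0.509, 0.487, -0.494]
contact_force: [-0.6, -0.0, 0.4]
width: 0.0457
```

Emit:
{"fn": "move_arm", "kwargs": {"rows": [[[0,0,0],0,46],[[-10,0,0],0,46],[[-30,0,0],0,46],[[-60,0,0],0,46],[[-90,0,0],0,46],[[-120,0,0],0,46],[[-150,0,0],0,46],[[-170,0,0],0,46]]}}

```text
clock: 48.73
position: [0.531, -0.3134, 0.2018]
ee_rot: [0.511, 0.509, 0.485, -0.494]
contact_force: [0.3, -0.8, 0.0]
width: 0.0462
```

```bash
python3 - <<'E'
from h import *
print(tool([.6285,.323,.215]))
cv2.imwrite('pics/ak.png',np.hstack([viewer.get_image('scene')[160:290,70:220],viewer.get_image('side')[110:240,210:360]])[:,:,::-1].repeat(2,0).repeat(2,1))
E
```

```text
(array([ -16.1,   94. , -636.8]), 'jaw deg', np.float64(-90.4), 'pos', array([ 0.531 , -0.3134,  0.2018]), 't', 48.73, 'w', 0.0462, 'q6', np.float64(0.92))
```

View pics/ak.png

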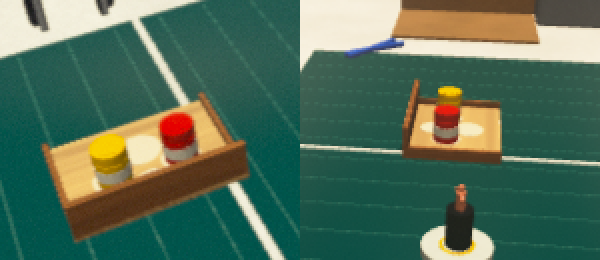

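Both pots are back. Now the bottle.

Emit:
{"fn": "move_arm", "kwargs": {"rows": [[[-10,4,-30],0,60],[[-16,10,-70],0,75],[[-16,16,-110],0,85],[[-16,22,-150],0,85],[[-16,28,-190],0,85],[[-16,34,-230],0,85],[[-16,40,-270],0,85],[[-16,46,-310],0,85]]}}

```text
clock: 49.5
position: [0.5788, -0.0024, 0.2163]
ee_rot: [0.512, 0.509, 0.484, -0.494]
contact_force: [1.7, -0.6, -0.3]
width: 0.085
```

Emit:
{"fn": "move_arm", "kwargs": {"rows": [[[0,6,-40],0,85],[[0,12,-80],0,85],[[0,18,-120],0,85],[[0,24,-160],0,85],[[0,30,-200],0,85],[[0,36,-240],0,85],[[0,42,-275],0,85],[[0,46,-300],0,85]]}}

```text
clock: 50.17
position: [0.6262, 0.3008, 0.2129]
ee_rot: [0.512, 0.508, 0.485, -0.494]
contact_force: [-0.4, 0.0, 0.4]
width: 0.0848
```

```bash
python3 - <<'E'
from h import *
print(tool([.6285,.323,.21]))
E
```

```text
(array([  2.8,   2.1, -22.3]), 'jaw deg', np.float64(-90.3), 'pos', array([0.6262, 0.3008, 0.2129]), 't', 50.17, 'w', 0.0848, 'q6', np.float64(1.94))
```

Emit:
{"fn": "move_arm", "kwargs": {"rows": [[[0,2,-15],0,85],[[0,2,-22],0,85],[[0,2,-22],0,85],[[0,2,-22],0,85]]}}

```text
clock: 50.5
position: [0.6279, 0.3215, 0.2123]
ee_rot: [0.513, 0.508, 0.485, -0.495]
contact_force: [-1.0, -0.4, 0.4]
width: 0.0847
```

```bash
python3 - <<'E'
from h import *
print(tool([.6285,.323,.0885]))
c=viewer.get_calibration("wrist")
im=viewer.get_image("wrist");cv2.imwrite("pics/al.png",im[:,:,::-1])
print(proj(c,[.6285,.323,.146]),proj(c,[.6285,.323,.006]))
E
```

```text
(array([123.7,  -4.4,  -3.3]), 'jaw deg', np.float64(-90.3), 'pos', array([0.6279, 0.3215, 0.2123]), 't', 50.5, 'w', 0.0847, 'q6', np.float64(1.97))
[252.75377368 203.0344656 ] [252.27521737 169.72190399]
```

View pics/al.png

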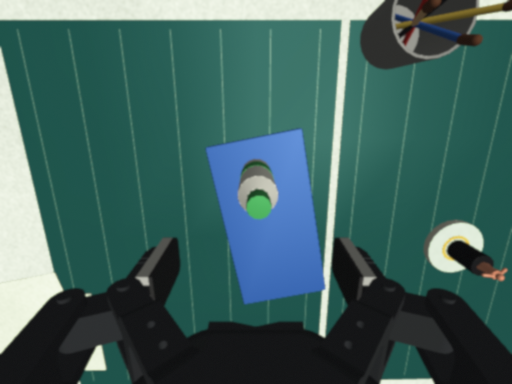

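```bash
python3 - <<'E'
from h import *
c=viewer.get_calibration("wrist")
print(onz(c,(259,207),.146),onz(c,(257.5,192),.111))
R=Ro.from_quat(np.roll(manip.get_state()['ee_rot'],-1)).as_matrix(); print(R[:,0])
E
```

```text
[0.62501637 0.31727738 0.146     ] [0.62799379 0.31777178 0.111     ]
[ 0.04086797 -0.01451724 -0.99905909]
```

Emit:
{"fn": "move_arm", "kwargs": {"rows": [[[0,-6,0],0,85],[[20,-6,0],0,85],[[45,-6,0],0,85],[[70,-6,0],0,85],[[90,-6,0],0,85],[[100,-6,0],0,85],[[100,-6,0],0,85],[[100,-6,0],0,85]]}}

```text
clock: 51.22
position: [0.6263, 0.3187, 0.113]
ee_rot: [0.512, 0.508, 0.484, -0.495]
contact_force: [1.2, 0.0, 0.9]
width: 0.0846
```

```bash
python3 - <<'E'
from h import *
print(tool([.627,.320,.087]))
im=viewer.get_image("wrist");cv2.imwrite("pics/am.png",im[:,:,::-1])
E
```

```text
(array([26. , -0.4, -1.6]), 'jaw deg', np.float64(-90.4), 'pos', array([0.6263, 0.3187, 0.113 ]), 't', 51.22, 'w', 0.0846, 'q6', np.float64(1.98))
```

View pics/am.png

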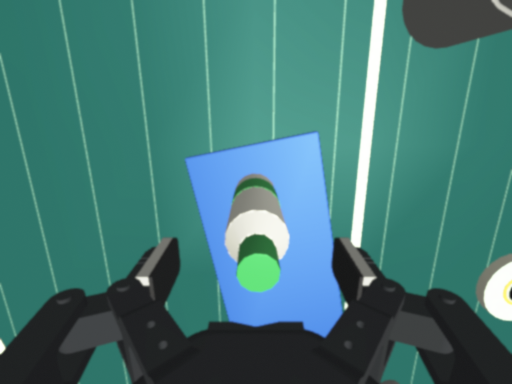

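Cap at (258,270), centred between the fingers. Lower and grip.

Emit:
{"fn": "move_arm", "kwargs": {"rows": [[[10,0,-1],0,85],[[18,0,-1],0,85],[[24,0,-1],0,85],[[25,0,-1],0,85],[[25,0,-1],0,85]]}}

```text
clock: 51.68
position: [0.6275, 0.3198, 0.0881]
ee_rot: [0.512, 0.508, 0.484, -0.495]
contact_force: [0.5, -0.1, -0.5]
width: 0.0849
```

Emit:
{"fn": "move_arm", "kwargs": {"rows": [[[0,0,0],0,50],[[0,0,0],0,30],[[0,0,0],0,30],[[0,0,0],0,30],[[0,0,0],0,30],[[0,0,0],0,30],[[0,0,0],0,30],[[0,0,0],0,30]], "force": 40}}

```text
clock: 52.35
position: [0.6278, 0.3198, 0.0886]
ee_rot: [0.512, 0.508, 0.484, -0.494]
contact_force: [-0.6, -0.5, 3.8]
width: 0.0389
```

```bash
python3 - <<'E'
from h import *
print(tool([.627,.320,.087]),manip.get_state()['contact_force'])
im=viewer.get_image("wrist");cv2.imwrite("pics/an.png",im[:,:,::-1])
E
```

```text
(array([ 1.6, -0.9, -0.3]), 'jaw deg', np.float64(-90.4), 'pos', array([0.6278, 0.3198, 0.0886]), 't', 52.35, 'w', 0.0389, 'q6', np.float64(1.98)) [-0.63677183 -0.48577879  3.83518611]
```

View pics/an.png

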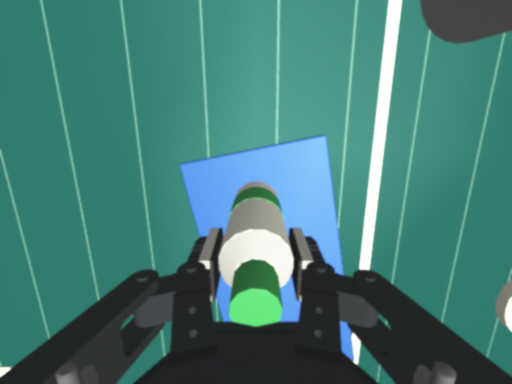

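Emit:
{"fn": "move_arm", "kwargs": {"rows": [[[-5,0,0],0,30],[[-15,0,0],0,30],[[-35,0,0],0,30],[[-60,0,0],0,30],[[-85,0,0],0,30],[[-110,0,0],0,30],[[-130,0,0],0,30],[[-145,0,0],0,30]]}}

```text
clock: 53.07
position: [0.6219, 0.3223, 0.2364]
ee_rot: [0.513, 0.509, 0.484, -0.493]
contact_force: [1.2, 0.1, -1.7]
width: 0.0384
```

```bash
python3 - <<'E'
from h import *
print(tool([.508,-.276,.23]))
b=viewer.get_image('side');cv2.imwrite('pics/ao.png',b[:,:,::-1])
E
```

```text
(array([   9. , -110.7,  598.8]), 'jaw deg', np.float64(-90.4), 'pos', array([0.6219, 0.3223, 0.2364]), 't', 53.07, 'w', 0.0384, 'q6', np.float64(1.97))
```

View pics/ao.png

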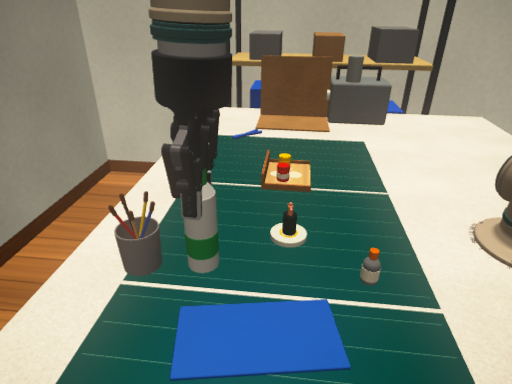

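Emit:
{"fn": "move_arm", "kwargs": {"rows": [[[0,0,10],0,30],[[0,-2,35],0,30],[[0,-6,70],0,30],[[0,-10,107],0,30],[[0,-14,144],0,30],[[0,-18,181],0,30],[[0,-22,218],0,30],[[0,-26,255],0,30]]}}

```text
clock: 53.78
position: [0.5939, 0.0657, 0.2395]
ee_rot: [0.513, 0.51, 0.484, -0.492]
contact_force: [0.1, -0.4, -1.3]
width: 0.0384
```

```bash
python3 - <<'E'
from h import *
print(tool([.508,-.276,.23]))
E
```

```text
(array([  9.4, -84.4, 342.1]), 'jaw deg', np.float64(-90.3), 'pos', array([0.5939, 0.0657, 0.2395]), 't', 53.78, 'w', 0.0384, 'q6', np.float64(1.58))
```

Emit:
{"fn": "move_arm", "kwargs": {"rows": [[[0,-5,37],0,30],[[0,-15,74],0,30],[[0,-26,111],0,30],[[0,-37,148],0,30],[[0,-48,185],0,30],[[0,-58,222],0,30],[[0,-68,258],0,30],[[0,-76,290],0,30]]}}

```text
clock: 54.45
position: [0.5138, -0.226, 0.238]
ee_rot: [0.512, 0.51, 0.484, -0.493]
contact_force: [-0.0, -0.2, -2.3]
width: 0.0386
```

```bash
python3 - <<'E'
from h import *
print(tool([.508,-.276,.23]))
E
```

```text
(array([ 8.3, -5.8, 49.9]), 'jaw deg', np.float64(-90.4), 'pos', array([ 0.5138, -0.226 ,  0.238 ]), 't', 54.45, 'w', 0.0386, 'q6', np.float64(1.03))
```

Emit:
{"fn": "move_arm", "kwargs": {"rows": [[[0,-3,20],0,30],[[0,-6,40],0,30],[[0,-6,48],0,30],[[0,-6,50],0,30],[[0,-6,50],0,30]]}}

```text
clock: 54.87
position: [0.507, -0.2757, 0.2375]
ee_rot: [0.511, 0.51, 0.485, -0.493]
contact_force: [0.0, 0.7, -1.1]
width: 0.0389
```

```bash
python3 - <<'E'
from h import *
print(tool([.508,-.276,.13]))
im=viewer.get_image("wrist");cv2.imwrite("pics/ap.png",im[:,:,::-1])
c=viewer.get_calibration("wrist"); print([proj(c,p).round() for p in ([.506,-.278,.008],[.537,-.243,.054],[.535,-.314,.054])])
E
```

```text
(array([107.4,  -3.7,  -0.7]), 'jaw deg', np.float64(-90.5), 'pos', array([ 0.507 , -0.2757,  0.2375]), 't', 54.87, 'w', 0.0389, 'q6', np.float64(0.94))
[array([256., 168.]), array([228., 151.]), array([286., 152.])]
```

View pics/ap.png

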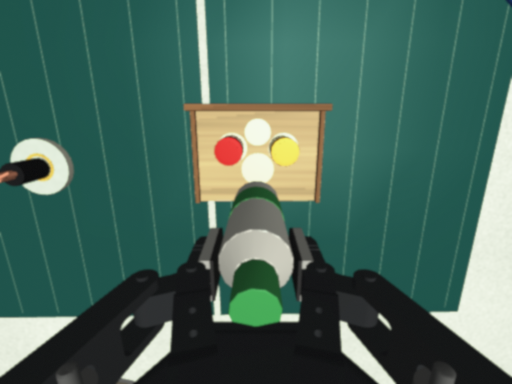

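Emit:
{"fn": "move_arm", "kwargs": {"rows": [[[8,-3,0],0,30],[[25,-3,0],0,30],[[45,-3,0],0,30],[[65,-3,0],0,30],[[75,-3,0],0,30],[[78,-3,0],0,30],[[78,-3,0],0,30]]}}

```text
clock: 55.5
position: [0.5073, -0.2746, 0.1588]
ee_rot: [0.511, 0.51, 0.486, -0.493]
contact_force: [-0.1, -0.5, -1.4]
width: 0.0389
```

```bash
python3 - <<'E'
from h import *
print(tool([.508,-.276,.091]))
a=viewer.get_image('scene');b=viewer.get_image('side')
cv2.imwrite('pics/aq.png',np.hstack([a[140:290,70:220],b[90:240,210:360]])[:,:,::-1].repeat(2,0).repeat(2,1))
im=viewer.get_image("wrist");cv2.imwrite("pics/aq2.png",im[:,:,::-1])
E
```

```text
(array([67.8, -2.2,  0.9]), 'jaw deg', np.float64(-90.3), 'pos', array([ 0.5073, -0.2746,  0.1588]), 't', 55.5, 'w', 0.0389, 'q6', np.float64(0.94))
```

View pics/aq.png

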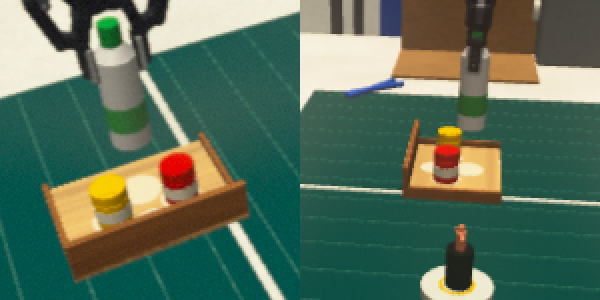

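View pics/aq2.png

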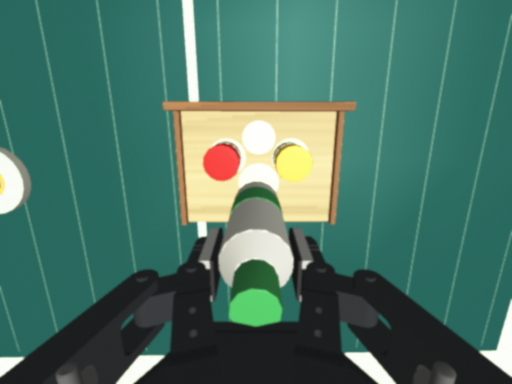

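Aligned over its seat. Lower in stages.

Emit:
{"fn": "move_arm", "kwargs": {"rows": [[[6,-2,1],0,30],[[16,-2,1],0,30],[[28,-2,1],0,30],[[40,-2,1],0,30],[[50,-2,1],0,30],[[58,-2,1],0,30],[[60,-2,1],0,30],[[60,-2,1],0,30]]}}

```text
clock: 56.32
position: [0.5087, -0.2773, 0.1]
ee_rot: [0.512, 0.51, 0.485, -0.493]
contact_force: [-0.6, -1.0, -0.7]
width: 0.0387
```

```bash
python3 - <<'E'
from h import *
print(tool([.508,-.276,.0906]),manip.get_state()['contact_force'])
im=viewer.get_image("wrist");cv2.imwrite("pics/ar.png",im[:,:,::-1])
E
```

```text
(array([ 9.3, -1.2, -1.4]), 'jaw deg', np.float64(-90.4), 'pos', array([ 0.5087, -0.2773,  0.1   ]), 't', 56.32, 'w', 0.0387, 'q6', np.float64(0.94)) [-0.61516208 -0.98450545 -0.72854315]
```

View pics/ar.png

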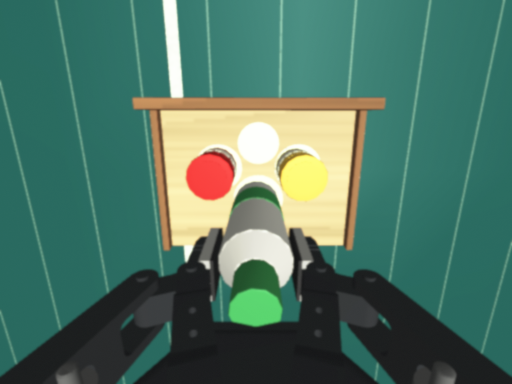

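Emit:
{"fn": "move_arm", "kwargs": {"rows": [[[2,-1,-1],0,30],[[4,-1,-1],0,30],[[6,-1,-1],0,30],[[8,-1,-1],0,30],[[9,-1,-1],0,30],[[9,-1,-1],0,30]]}}

```text
clock: 56.87
position: [0.5085, -0.2767, 0.0914]
ee_rot: [0.512, 0.51, 0.484, -0.493]
contact_force: [0.3, -0.7, -2.5]
width: 0.0387
```

```bash
python3 - <<'E'
from h import *
print(tool([.508,-.276,.0906]),manip.get_state()['contact_force'])
E
```

```text
(array([ 0.8, -0.5, -0.7]), 'jaw deg', np.float64(-90.4), 'pos', array([ 0.5085, -0.2767,  0.0914]), 't', 56.87, 'w', 0.0387, 'q6', np.float64(0.94)) [ 0.32755786 -0.68943567 -2.4700315 ]
```

Emit:
{"fn": "move_arm", "kwargs": {"rows": [[[1,0,0],0,30],[[2,0,0],0,30],[[2,0,0],0,30],[[2,0,0],0,30]]}}

```text
clock: 57.2
position: [0.5091, -0.2769, 0.0905]
ee_rot: [0.513, 0.51, 0.484, -0.493]
contact_force: [-0.7, 0.4, 4.4]
width: 0.0389
```

Contact with the floor (+4 N). Release.

Emit:
{"fn": "move_arm", "kwargs": {"rows": [[[0,0,0],0,42],[[0,0,0],0,45],[[0,0,0],0,55],[[0,0,0],0,70],[[0,0,0],0,85],[[0,0,0],0,85],[[0,0,0],0,85]]}}

```text
clock: 57.78
position: [0.5091, -0.2769, 0.0903]
ee_rot: [0.513, 0.51, 0.484, -0.493]
contact_force: [-0.2, -0.6, 0.1]
width: 0.0849
```

Emit:
{"fn": "move_arm", "kwargs": {"rows": [[[-10,0,0],0,85],[[-30,0,0],0,85],[[-60,0,0],0,85],[[-90,0,0],0,85],[[-120,0,0],0,85],[[-150,0,0],0,85],[[-170,0,0],0,85]]}}

```text
clock: 58.37
position: [0.5018, -0.2755, 0.2643]
ee_rot: [0.514, 0.511, 0.482, -0.492]
contact_force: [0.2, -0.6, 0.1]
width: 0.0849
```

```bash
python3 - <<'E'
from h import *
print(tool([.508,-.276,.0906]))
c=viewer.get_calibration("wrist")
a=viewer.get_image('scene');b=viewer.get_image('side')
cv2.imwrite('pics/as.png',np.hstack([a[140:290,70:220],b[90:240,210:360]])[:,:,::-1].repeat(2,0).repeat(2,1))
im=viewer.get_image("wrist");cv2.imwrite("pics/as2.png",im[:,:,::-1])
old_a=cv2.imread('pics/a_scene.png')[:,:,::-1]; old_b=cv2.imread('pics/a_side.png')[:,:,::-1]
cv2.imwrite('pics/as3.png',np.hstack([old_a[140:290,70:220],old_b[90:240,210:360]])[:,:,::-1].repeat(2,0).repeat(2,1))
for n in("scene","side"):
    viewer.get_image(n)
    for t in ["red_pot_center","yellow_pot_center","bottle_center","figure_center","glue_center","mouse_center","brush_cup_center"]:
        r=finder.trace(t,n)
        if r: ys,xs=np.nonzero(r[0]['mask']);print(n,t,round(r[0]['score'],2),np.round(r[0]['centre'],1),xs.min(),xs.max(),ys.min(),ys.max())
E
```

```text
(array([173.8,  -2.6,  -1.9]), 'jaw deg', np.float64(-90.4), 'pos', array([ 0.5018, -0.2755,  0.2643]), 't', 58.37, 'w', 0.0849, 'q6', np.float64(0.94))
scene red_pot_center 0.95 [156.4 228.4] 149 168 216 241
scene yellow_pot_center 0.72 [122.1 240.5] 114 136 227 253
scene bottle_center 0.91 [132.9 210.3] 122 149 179 240
scene figure_center 0.7 [262. 181.] 257 270 166 194
scene glue_center 0.73 [277.1 142.5] 269 280 129 154
scene mouse_center 0.78 [260.3 299.5] 228 287 278 325
scene brush_cup_center 0.7 [389.8 224.6] 368 420 184 259
side red_pot_center 0.59 [282.2 172.4] 275 289 162 181
side figure_center 0.91 [289.3 218.6] 282 296 203 233
side glue_center 0.98 [368.6 267.1] 360 380 248 284
side mouse_center 0.95 [188.2 185.8] 170 208 177 197
side brush_cup_center 0.64 [139.3 239. ] 108 162 191 275
```

View pics/as.png

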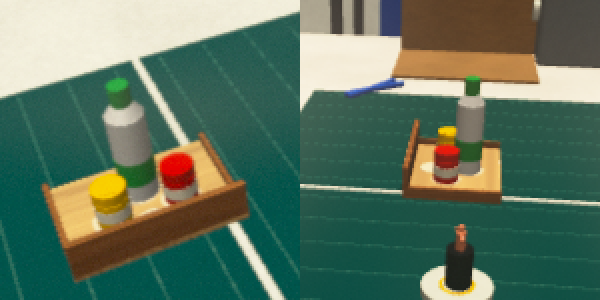

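View pics/as3.png

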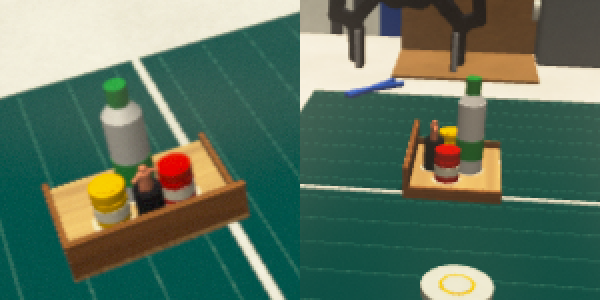

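View pics/as2.png

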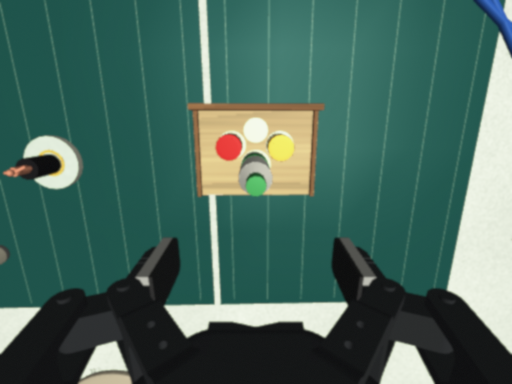

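```bash
python3 -c "
from rig import manip
print(manip.sign_off())"
```

```text
the job is handed in; nothing more can be done
None
```

I finished the whole job and handed it in at about 58 s of the 147 s allowed. The bottle and both pots went to the tray, then the miniature to the stand, then both pots and finally the bottle back to their seats in the rack.

**Final checks:**
- **Bottle and pots:** in the last pictures all three stand upright and released in the rack. They show within about 1–2 pixels (roughly 2–4 mm) of where they were at the start.
- **Miniature:** it stands upright inside the stand's yellow ring.
- **Bystanders:** the mouse, brush cup and glue bottle show at the same pixels as at the start.
- **Arm:** the gripper was open and raised clear of everything at hand-in.

**Misses and disagreements:**
- **Detector misses:** in the final side view the networks did not report the yellow pot or the bottle, so I judged those from the scene and wrist pictures.
- **Camera readings:** wrist-camera positions taken from different poses differed by 3–5 mm. I averaged them and reused the positions where the arm had gripped each thing.
- **Tool tilt:** the tool drifted to about 2.5° off vertical by the end. The released objects still looked upright.

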